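# Load the laminating press

### The job

Load the laminating press with the two glued bundles of rectangular leather blanks, one layer after the other, each centred and squared up between the two guide posts: the large thin bundle flat on the felt pad of the bed, the plain separator board on it with its end notches over the posts, the small thick bundle on that board, then the battened pressing board with its notches over the posts, and last the weight, standing flat between the two battens, so that the stack dries flat. Let go of each layer and let it settle before you fetch the next. Leave the oval bundle and the edge beveler lying where they are.

Things in the scene. Friction and masses are not known exactly. Their poses are not given: they have to be found in the camera images.
- press: Fixed press: dark steel bed 204 x 92 mm, its top 13 mm high, with a grey felt pad 122 x 76 mm, top 16 mm above the table. Two steel guide posts, 12 mm thick, stand 80 mm either side of the centre along x; they reach 100 mm above the table, the last 14 mm tapering to a 4 mm tip. Origin: centre of the underside, on the table; x along the long side, post to post, z up. Ends alike.
- large_bundle: Large thin rectangular bundle of taupe leather blanks under a band, rigid, 108 x 65 x 14 mm, about 70 g. What rests on it rests 13 mm above its underside. Origin: centre of the underside; x along the 108 mm side, y along the 65 mm side, z up.
- small_bundle: Small thick rectangular bundle of tan leather blanks under a band, rigid, 93 x 60 x 21 mm, about 70 g. What rests on it rests 19 mm above its underside. Origin: centre of the underside; x along the 93 mm side, y along the 60 mm side, z up.
- separator_board: Plain board of pale wood, flat on both faces, 184 x 64 x 14 mm, about 90 g, with an open notch 20 mm wide and 22 mm deep in the middle of each short end, which takes a guide post with 4 mm to spare on each side. Origin: centre of the underside; x along the 184 mm side, y along the 64 mm side, z up. Ends alike.
- pressing_board: Dark brown wooden board 184 x 64 mm, 14 mm thick, about 160 g, with the same end notches as the separator board (20 mm wide, 22 mm deep), and across its top two lighter battens 14 mm wide, 10 mm high, centred 41 mm either side of the middle: 68 mm of flat space between them. Origin: centre of the underside; x along the 184 mm side, y along the 64 mm side, z up. Ends alike.
- weight: Steel weight: a block 50 x 62 x 22 mm with a round wooden knob about 20 mm wide on top (from 22 to 48 mm above the underside), about 0.6 kg. Origin: centre of the underside; x along the 50 mm side, y along the 62 mm side, z up; the knob stands over the origin.
- oval_bundle: Oval bundle of navy leather blanks, 83 x 50 x 19 mm, not part of this job, to be left where it lies. Origin: centre of the underside; x along the 83 mm side.
- beveler: Edge beveler with a turned wooden handle and a thin steel tip, 24 mm thick, 130 mm long, lying on its side; not part of this job, to be left where it lies. Origin: middle of its length, at the underside; y along its length, the tip to -y.

How it is judged (in metres and radians):
On the way, in this order (a step that is already met when the one before it is completed fails the run):
1. the large bundle lies let go on the bed, between the posts (horizontal distance between large_bundle and press below 0.013 m and z of large_bundle in the frame of press between 0.012 and 0.02 m and angle between large_bundle's own z axis and vertical below 0.06 rad and angle between the x axis of large_bundle and the x axis of press, either way round below 0.2 rad and contact force between large_bundle and the fingers below 0.3 N and linear speed of large_bundle below 0.02 m/s and angular speed of large_bundle below 0.2 rad/s), for 0.2 s.
2. the plain board lies let go on the large bundle, both notches on the posts (horizontal distance between separator_board and press below 0.01 m and z of separator_board in the frame of press between 0.025 and 0.033 m and angle between separator_board's own z axis and vertical below 0.06 rad and angle between the x axis of separator_board and the x axis of press, either way round below 0.2 rad and contact force between separator_board and the fingers below 0.3 N and linear speed of separator_board below 0.02 m/s and angular speed of separator_board below 0.2 rad/s), for 0.2 s.
3. the small bundle lies let go on the plain board (horizontal distance between small_bundle and press below 0.013 m and z of small_bundle in the frame of press between 0.039 and 0.047 m and angle between small_bundle's own z axis and vertical below 0.06 rad and angle between the x axis of small_bundle and the x axis of press, either way round below 0.2 rad and contact force between small_bundle and the fingers below 0.3 N and linear speed of small_bundle below 0.02 m/s and angular speed of small_bundle below 0.2 rad/s), for 0.2 s.
4. the battened board lies let go on the small bundle, both notches on the posts (horizontal distance between pressing_board and press below 0.01 m and z of pressing_board in the frame of press between 0.058 and 0.066 m and angle between pressing_board's own z axis and vertical below 0.06 rad and angle between the x axis of pressing_board and the x axis of press, either way round below 0.2 rad and contact force between pressing_board and the fingers below 0.3 N and linear speed of pressing_board below 0.02 m/s and angular speed of pressing_board below 0.2 rad/s), for 0.2 s.
At the end, for the whole second after the job is handed in: All five layers lie in the press in order, flat (3.4 degrees), let go and at rest, each within 4 mm of its height in the stack; centred on the press within 13 mm (bundles), 10 mm (boards), 15 mm (weight); bundles and boards along it within 11 degrees (all of step 1 and all of step 2 and all of step 3 and all of step 4 and horizontal distance between weight and press below 0.015 m and z of weight in the frame of press between 0.072 and 0.08 m and angle between weight's own z axis and vertical below 0.06 rad and contact force between weight and the fingers below 0.3 N and linear speed of weight below 0.02 m/s and angular speed of weight below 0.2 rad/s); the robot touches nothing.
It fails at once if the oval bundle is pushed away from where it lay (more than 25 mm) (distance of oval_bundle from where it was at the start of the episode above 0.025 m).
It fails at once if the edge beveler is pushed away from where it lay (more than 25 mm) (distance of beveler from where it was at the start of the episode above 0.025 m).
It also fails if it takes over 109 s, if anything falls off the work surface, if the arm or the gripper's body presses on something with over 40 N, if the wrist force passes 120 N, or if a joint passes its speed limit or range.

### The arm

A 6-joint arm with a two-finger parallel gripper is mounted at the origin on a cart in front of the work surface, level with it; the furniture and walls round the work are solid. World frame = base frame: x ahead of the robot, y to its left, z up, the work surface at z = 0. Lengths are in mm, angles in rad, forces in N, time in s.
With the tool pointing down it reaches from about 250 to 725 mm from the base axis. Payload 9.7 kg.
Tool frame: the origin (TCP) lies on the front face of the gripper's body, between the roots of the fingers; the fingertips stand 73 mm ahead of it and the grasp point (between the pads) lies 54 mm ahead of it; z points along the fingers, y is the direction in which the jaws open and shut (so a half turn about z gives the same grasp; the last joint's range is limited). The gripper opens to 85 mm and grips with 20 to 120 N. Pads are 22 mm wide; open, the fingers measure 114 mm over their backs; the gripper's body (76 mm by 85 mm) begins 54 mm behind the grasp point. The pads swing forward as they close: fully open they stand 13 mm farther back than shut.
Start: joints at [1.299, 0.087, 0.176, 1.66, 0, 1.571], TCP at [147.654, 529.807, 303.884] pointing down, gripper open.
Joint ranges: [-3.13, 3.13], [-0.85, 1.81], [-1.15, 1.24], [-2.2, 2.28], [-1.44, 1.52], [-3.14, 3.14]. Speed limits (rad/s): [2.22, 2.22, 2.57, 3.14, 3.14, 3.14].

### API

Orientations are given as a unit quaternion [x, y, z, w].
In Python, from rig import monitor, viewer, ticket gives the robot as it stands.
- The arm moves only by the shell command python3 -m handwheel 'ROWS' [OPENING]. ROWS is JSON, a list of rows, each an object with "slide": the shift along the tool's x, y, z in mm, a list of three; "twist": the turn about the tool's z in rad. A call has 1 to 12 rows; each row is the pose to reach, as a shift and turn from the pose commanded when the call began, along the tool's axes at that moment; what a row does not reach only later rows make up. A row lasts 1/8 s, in which the tool goes at most 62.5 mm and 10.7 degrees, less where a joint would pass 70% of its speed; a pose out of reach is approached as far as the arm can. A call with a gripper value outside its range is refused whole. OPENING is the opening, from 0 (shut) to 1 (fully open), set as the call begins (- or left out, the last holds). The fingers move at their own pace and stop on an object; the grip force is fixed at half the most. Time passes only in rows, so rows that repeat a pose let the fingers close. It gives the time, the measured TCP pose, the force and the opening at its end, in the units of the state.
- monitor.sense(): the state, without advancing time (a new reading comes with each control period).
- viewer.snapshot(name): name is "scene" or "top"; returns the picture (400x640x3 uint8, red, green, blue); there is no depth.
- viewer.camera_model(name): a dict with "fx", "fy", "cx", "cy" (pixels), "R" (3x3) and "t" (3): a world point X has camera coordinates R X + t. Camera axes: x right, y down, z forward; pixel columns grow to the right and rows downward; lengths in mm; the calibration is good to about 2 mm. A picture is of the moment at which its call begins. camera_model takes no time and is no camera call.
- ticket.finish_job(): hands the job in, once; it reports no verdict.
The state is a dict: "time_s": time; "q": joint angles; "joint_vel": joint speeds; "joint_efforts": joint torques, N m; "eef_pos": TCP position; "eef_rot": TCP orientation; "force": force on the tool from outside, world axes, zero at the start; "torque": the same for the moment, N m; "grip_width": opening from 0.0 (shut) to 1.0 (fully open).
Only numpy, scipy, OpenCV 4.12 (cv2) and the standard library are available. Lean on these libraries where they do the work, as an engineer would, in place of code of your own. Each camera call takes 0.05 s, during which the arm holds its last target.

## Working session

There is one attempt and no reset: what is moved stays moved. The work goes in short steps, Python scripts to look and compute and a shell command to move; the robot and the scene stay as the last step left them, time stands still between calls to the robot, and variables do not carry over. Pictures are saved under pics/ and viewed, and the job is handed in when it is done.

```bash
ls; mkdir -p pics
python3 - <<'E'
from rig import monitor, viewer
import cv2
s=monitor.sense(); print(s)
for n in("top","scene"):
    im=viewer.snapshot(n); cv2.imwrite(f"pics/{n}0.png",im[:,:,::-1]); print(viewer.camera_model(n))
E
```

```text
pics
{'time_s': 0.0, 'q': array([ 1.29896420e+00,  8.74487462e-02,  1.75051976e-01,  1.65980903e+00,
       -1.83075808e-05,  1.57080042e+00]), 'joint_vel': array([-1.01696481e-03,  4.49585993e-05,  6.82077381e-05,  4.55919882e-04,
        6.60379825e-04,  6.51654058e-04]), 'joint_efforts': array([-6.24336753e-04, -5.20383990e+01,  4.64810443e+01,  1.62805634e-02,
       -2.86572242e-05, -1.21229695e-05]), 'eef_pos': array([147.63393026, 529.64893875, 303.14707952]), 'eef_rot': array([ 1.35499967e-01,  9.90777100e-01, -6.99478717e-04, -8.64197208e-05]), 'force': array([-0.09656156,  0.35128318, -0.53483692]), 'torque': array([-0.03855542,  0.02215226,  0.02862031]), 'grip_width': 0.9985326214081048}
{'fx': 430.0007630662119, 'fy': 430.0007630662119, 'cx': 321.71823743217726, 'cy': 196.21430291429203, 'R': array([[ 1.43140035e-02, -9.99896800e-01,  1.22405149e-03],
       [-9.95662696e-01, -1.43659176e-02, -9.19207097e-02],
       [ 9.19288081e-02,  9.70109495e-05, -9.95765577e-01]]), 't': array([   1.56558878,  502.35002417, 1253.87530867])}
{'fx': 427.944711444116, 'fy': 427.944711444116, 'cx': 316.3189226156892, 'cy': 199.66771740073992, 'R': array([[ 0.83171609, -0.55504921,  0.01298887],
       [-0.22354163, -0.35619846, -0.90727713],
       [ 0.50821008,  0.75169344, -0.42033259]]), 't': array([-432.76025383,  137.42207149,  831.58052952])}
```

View pics/top0.png

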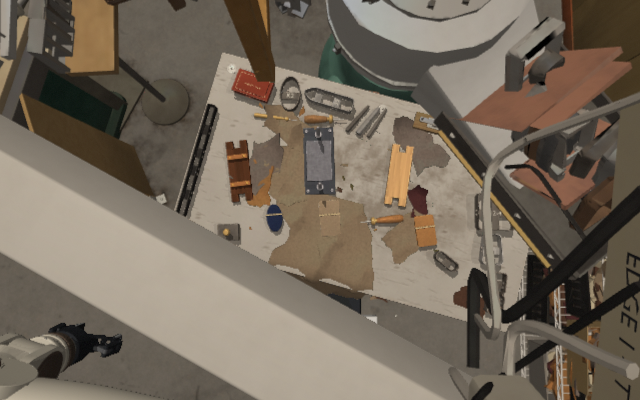

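View pics/scene0.png

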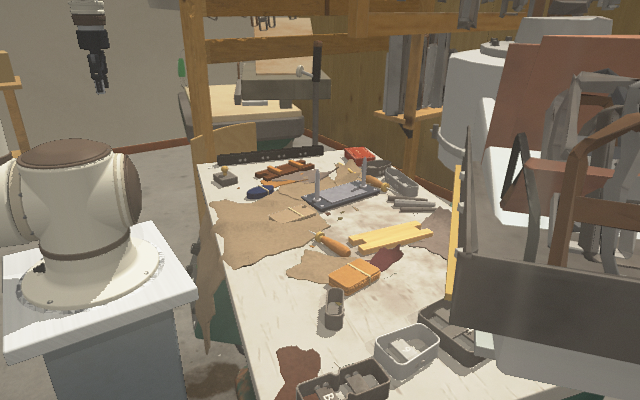

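The top picture shows the press around (319,160), the pressing board (239,171), the separator (399,175), the small bundle (426,232), the weight (229,232), the oval bundle (275,218) and the beveler (385,221). The large bundle is probably at (330,218), camouflaged on the hide. I'll zoom in next.

Run:
```python
import cv2
im=cv2.imread("pics/top0.png")
cv2.imwrite("pics/a.png",cv2.resize(im[110:260,205:355],None,fx=4,fy=4,interpolation=cv2.INTER_CUBIC))
cv2.imwrite("pics/b.png",cv2.resize(im[120:270,300:450],None,fx=4,fy=4,interpolation=cv2.INTER_CUBIC))
s=cv2.imread("pics/scene0.png")
cv2.imwrite("pics/c.png",cv2.resize(s[140:300,200:460],None,fx=3,fy=3,interpolation=cv2.INTER_CUBIC))
```

```text
(no output)
```

View pics/a.png

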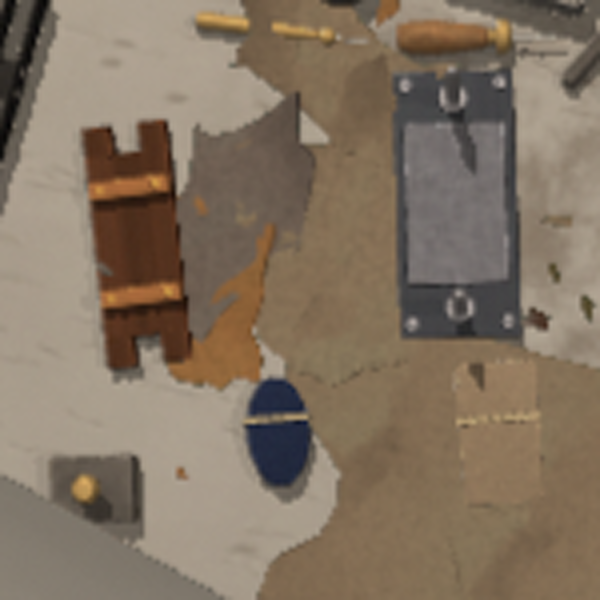

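View pics/b.png

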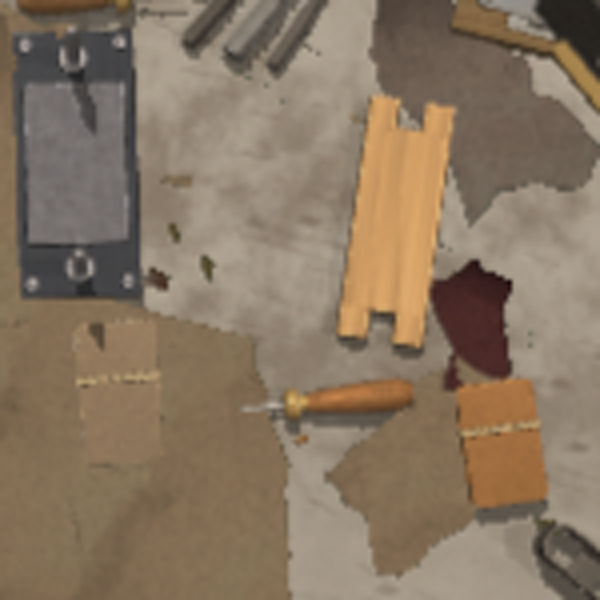

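View pics/c.png

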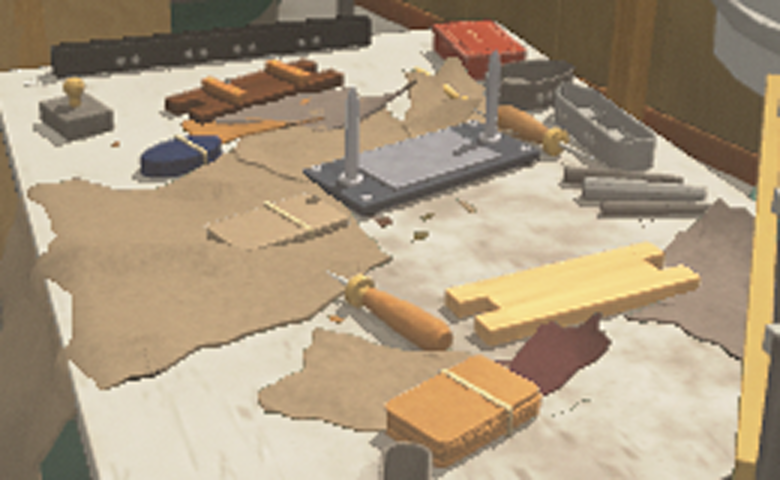

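```bash
cat > h.py <<'E'
import numpy as np,cv2
from scipy.optimize import least_squares
from rig import monitor,viewer
def cam(n):
    c=viewer.camera_model(n);K=np.array([[c['fx'],0,c['cx']],[0,c['fy'],c['cy']],[0,0,1.]])
    return K,np.array(c['R']),np.array(c['t'])
def proj(n,X):
    K,R,t=cam(n);return cv2.projectPoints(np.asarray(X,float).reshape(-1,1,3),cv2.Rodrigues(R)[0],t,K,None)[0].reshape(-1,2)
def world(P,L):   # P=(x,y,theta), L local Nx3
    L=np.asarray(L,float);c,s=np.cos(P[2]),np.sin(P[2])
    return np.c_[P[0]+c*L[:,0]-s*L[:,1],P[1]+s*L[:,0]+c*L[:,1],L[:,2]]
def fit(n,L,uv,th0=0.,x0=400,y0=0):
    r=least_squares(lambda P:(proj(n,world([P[0]*100,P[1]*100,P[2]],L))-uv).ravel(),[x0/100,y0/100,th0],loss='soft_l1')
    P=r.x*[100,100,1];return P,(proj(n,world(P,L))-uv)
def crop(p,u0,v0,k=4):return (np.asarray(p,float)+.5)/k-.5+[u0,v0]
def rect(a,b,z):return [[a/2,b/2,z],[a/2,-b/2,z],[-a/2,-b/2,z],[-a/2,b/2,z]]
def go(x,y,z,jaw=None,s=None):
    """slide/twist from measured pose; jaw = world angle (deg) of object's x axis (tool x along it)"""
    from scipy.spatial.transform import Rotation as Ro
    s=s or monitor.sense();M=Ro.from_quat(s['eef_rot']).as_matrix()
    d=M.T@(np.array([x,y,z])-s['eef_pos'])
    tw=0
    if jaw is not None:
        a=np.degrees(np.arctan2(M[1,0],M[0,0])); e=(jaw-a+90)%180-90; tw=-np.radians(e)
    print('t',round(s['time_s'],2),'pos',s['eef_pos'].round(1),'slide',d.round(1),'twist',round(tw,3),'rows>=',int(np.ceil(max(abs(tw)/.187,np.linalg.norm(d)/62.5))),'F',s['force'].round(1),'g',round(s['grip_width'],3),'q6',s['q'][5].round(2))
E
cat > f.py <<'E'
from h import *
A=lambda p:crop(p,205,110);B=lambda p:crop(p,300,120)
obs={
'press':(rect(204,92,13)+rect(122,76,16)+[[80,0,13],[-80,0,13]],np.r_[A([(394,74),(511,68),(522,339),(402,338)]),A([(404,123),(507,121),(509,283),(406,282)]),A([(453,97),(460,306)])]),
'large':(rect(108,65,14),np.array((A([(455,362),(537,360),(540,498),(466,503)])+B([(75,323),(158,318),(160,462),(88,465)]))/2)),
'sep':(rect(184,64,14),B([(372,96),(455,107),(422,349),(338,337)])),
'small':(rect(93,60,21),B([(458,387),(532,379),(548,500),(473,507)])),
'pressing':(rect(184,64,14),A([(83,130),(167,122),(190,360),(110,369)])),
'weight':(rect(50,62,22)+[[0,0,46]],A([(52,457),(138,457),(135,522),(52,518),(84,489)])),
}
im=cv2.resize(cv2.imread("pics/top0.png"),None,fx=4,fy=4,interpolation=cv2.INTER_CUBIC)
for k,(L,uv) in obs.items():
    P,r=fit('top',L,uv);print(k,P[:2].round(1),np.degrees(P[2]).round(2),'res',r.round(1).tolist())
    q=(proj('top',world(P,L))+.5)*4-.5
    for i in range(0,len(L)-len(L)%4,4):cv2.polylines(im,[np.round(q[i:i+4]).astype(int)],True,(0,255,0),1)
cv2.imwrite('pics/o1.png',im[400:1040,820:1420]);cv2.imwrite('pics/o2.png',im[480:1080,1200:1800])
R=cam('top');print('cam',-R[1].T@R[2])
for z in (73,60):print(z,proj('scene',[[147.6,529.8,303.2-z]]))
E
python3 f.py
python3 - <<'E'
import cv2
cv2.imwrite('pics/o1.png',cv2.imread('pics/o1.png')[:600]);
s=cv2.imread("pics/scene0.png");cv2.imwrite("pics/g.png",cv2.resize(s[0:110,50:150],None,fx=5,fy=5))
E
```

```text
press [611.9  19.1] 2.4 res [[-0.3, -0.6], [0.7, 0.1], [-0.0, -0.9], [-0.7, 0.2], [0.1, 0.1], [-0.5, -0.0], [0.2, -0.5], [0.6, 0.4], [0.2, 0.4], [-0.1, 0.5]]
large [440.1 -15.6] 3.7 res [[-0.6, -0.4], [0.5, -0.6], [1.9, 0.4], [-1.8, 0.5]]
sep [ 570.5 -222. ] -7.85 res [[-0.2, -0.0], [0.0, 0.4], [0.2, -0.1], [-0.0, -0.3]]
small [ 405.5 -298.6] 6.97 res [[-0.9, -0.5], [0.7, -0.7], [0.8, 0.4], [-0.6, 0.9]]
pressing [576.5 258.7] 7.65 res [[-0.0, -0.1], [0.0, -0.5], [0.6, 0.1], [-0.7, 0.4]]
weight [392.9 283.5] 0.14 res [[0.2, -0.7], [-0.3, -0.4], [-0.1, 0.3], [-0.4, 1.1], [0.6, -0.1]]
cam [ 384.88150676    8.66050661 1294.74032489]
73 [[103.39704756  95.8264185 ]]
60 [[102.48968017  91.15754105]]
```

View pics/o1.png

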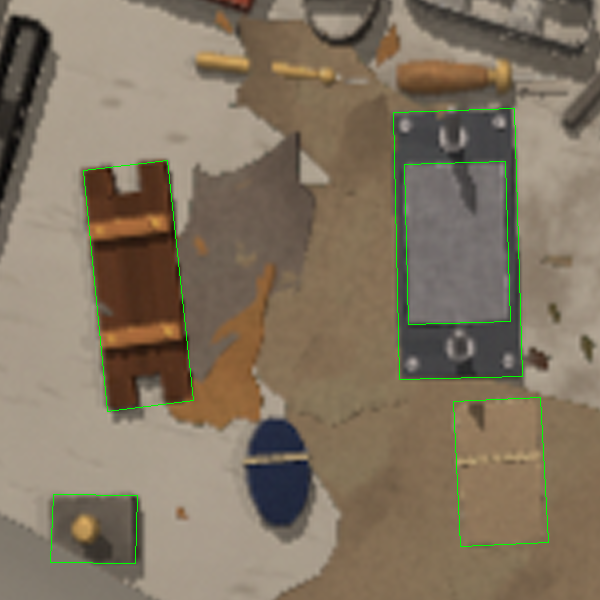

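View pics/o2.png

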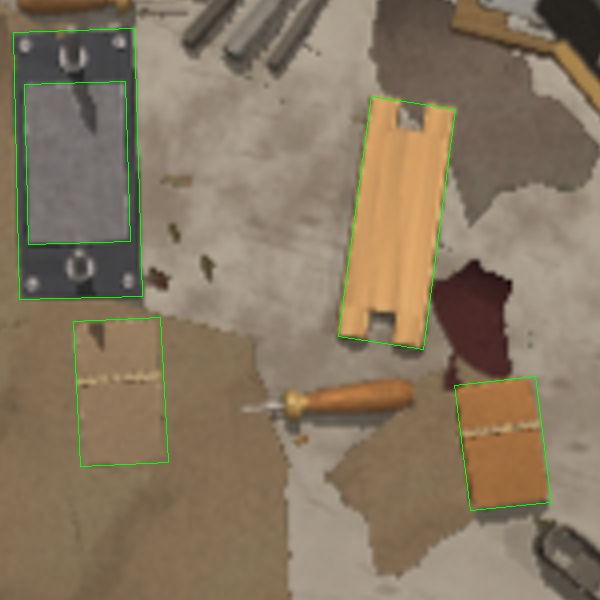

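View pics/g.png

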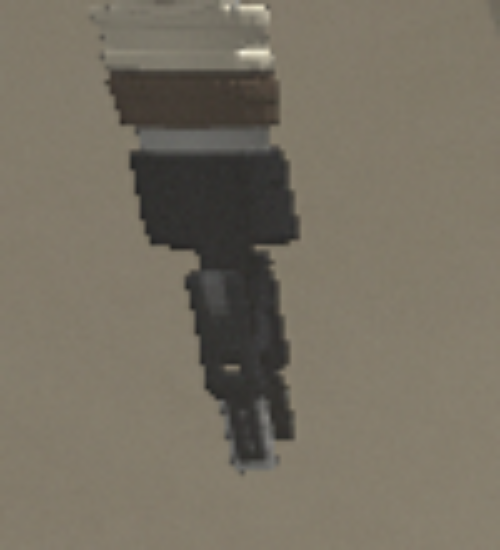

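The overlay fits sit within about 1 px. The only loose one is the large bundle, with a few mm of slack at its near corners. Next I'll work out where the fingertips are when open.

Run:
```python
from h import *
j=np.array([.2685,.963,0])
for s in(-45,45):
  for z in(73,66,60):print(s,z,proj('scene',[np.array([147.6,529.6,303.15-z])+s*j]).round(1))
go(440,-15.6,200,3.7)
```

```text
-45 73 [[101.5  99.1]]
-45 66 [[101.   96.5]]
-45 60 [[100.5  94.2]]
45 73 [[105.2  92.9]]
45 66 [[104.7  90.4]]
45 60 [[104.3  88.3]]
t 0.1 pos [147.6 529.7 303.3] slide [-428.  -446.7  103.8] twist -0.336 rows>= 11 F [-0.3 -0.  -0.8] g 1.003 q6 1.57
```

```bash
R='x'; python3 -m handwheel '[{"slide":[-428,-446.7,103.8],"twist":-0.336},{"slide":[-428,-446.7,103.8],"twist":-0.336},{"slide":[-428,-446.7,103.8],"twist":-0.336},{"slide":[-428,-446.7,103.8],"twist":-0.336},{"slide":[-428,-446.7,103.8],"twist":-0.336},{"slide":[-428,-446.7,103.8],"twist":-0.336},{"slide":[-428,-446.7,103.8],"twist":-0.336},{"slide":[-428,-446.7,103.8],"twist":-0.336},{"slide":[-428,-446.7,103.8],"twist":-0.336},{"slide":[-428,-446.7,103.8],"twist":-0.336},{"slide":[-428,-446.7,103.8],"twist":-0.336},{"slide":[-428,-446.7,103.8],"twist":-0.336}]' 1; python3 -c "
from h import *
go(440,-15.6,100,3.7)"
```

```text
time_s: 1.6
eef_pos: [439.7, -15.4, 199.8]
eef_rot: [-0.031, 1.0, 0.0, -0.001]
force: [-0.4, 0.6, 0.0]
grip_width: 0.997
t 1.6 pos [439.7 -15.4 199.8] slide [-0.4 -0.2 99.8] twist -0.002 rows>= 2 F [-0.4  0.6  0. ] g 0.997 q6 -0.1
```

```bash
python3 -m handwheel '[{"slide":[0,0,60],"twist":0},{"slide":[0,0,105],"twist":0},{"slide":[0,0,122],"twist":0},{"slide":[0,0,129],"twist":0},{"slide":[0,0,129],"twist":0},{"slide":[0,0,129],"twist":0}]' 1
python3 - <<'E'
from h import *
s=viewer.snapshot('scene');cv2.imwrite('pics/s1.png',cv2.resize(s[150:290,180:380,::-1],None,fx=4,fy=4))
t=viewer.snapshot('top');cv2.imwrite('pics/t1.png',cv2.resize(t[110:260,255:405,::-1],None,fx=4,fy=4))
E
```

```text
time_s: 2.35
eef_pos: [440.9, -15.3, 72.6]
eef_rot: [-0.032, 0.999, -0.0, 0.001]
force: [-0.5, -0.7, -0.6]
grip_width: 0.997
```

View pics/s1.png

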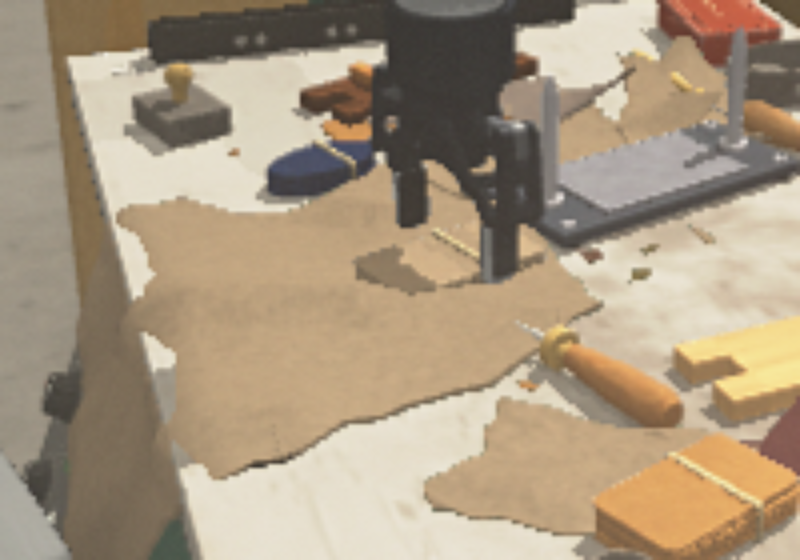

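View pics/t1.png

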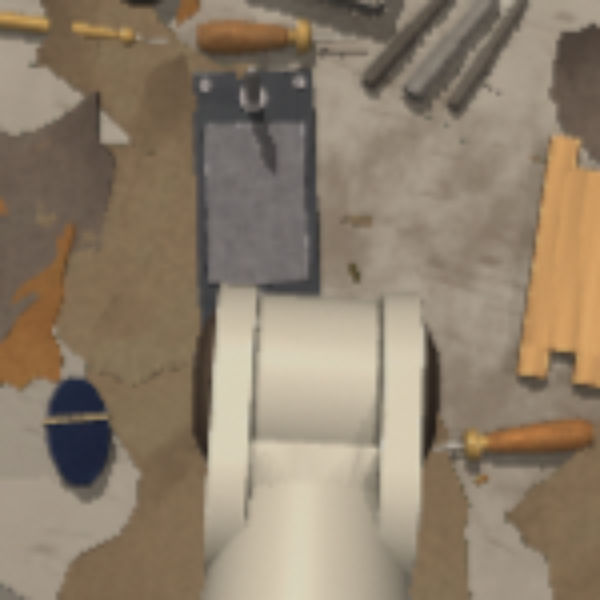

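The fingers straddle the bundle: the near fingertip is at crop (497,278) with the bundle behind it, and the beveler tip is clear. I'll close the gripper.

```bash
python3 -m handwheel '[{"slide":[0,0,1.5],"twist":0},{"slide":[0,0,1.5],"twist":0},{"slide":[0,0,1.5],"twist":0},{"slide":[0,0,1.5],"twist":0},{"slide":[0,0,1.5],"twist":0},{"slide":[0,0,1.5],"twist":0}]' 0; python3 -c "
from h import *
go(440,-15.6,200,3.7)"
```

```text
time_s: 3.2
eef_pos: [440.3, -15.5, 70.3]
eef_rot: [-0.032, 0.999, -0.0, 0.0]
force: [-1.8, -0.2, 6.0]
grip_width: 0.726
t 3.2 pos [440.3 -15.5  70.3] slide [ 2.000e-01 -1.000e-01 -1.297e+02] twist -0.001 rows>= 3 F [-1.8 -0.2  6. ] g 0.726 q6 -0.1
```

```bash
python3 -m handwheel '[{"slide":[0,0,-40],"twist":0},{"slide":[0,0,-100],"twist":0},{"slide":[0,0,-130],"twist":0},{"slide":[0,0,-130],"twist":0}]' 0
python3 - <<'E'
from h import *
s=viewer.snapshot('scene');cv2.imwrite('pics/s2.png',cv2.resize(s[120:290,180:380,::-1],None,fx=3,fy=3))
go(611.9,19.1,200,2.4)
E
```

```text
time_s: 3.7
eef_pos: [441.0, -15.5, 201.9]
eef_rot: [-0.032, 0.999, -0.0, 0.002]
force: [0.6, 0.5, -0.8]
grip_width: 0.72
t 3.75 pos [440.4 -15.5 200. ] slide [-173.4   23.5    0.3] twist 0.022 rows>= 3 F [ 0.7 -0.1 -1.6] g 0.72 q6 -0.1
```

View pics/s2.png

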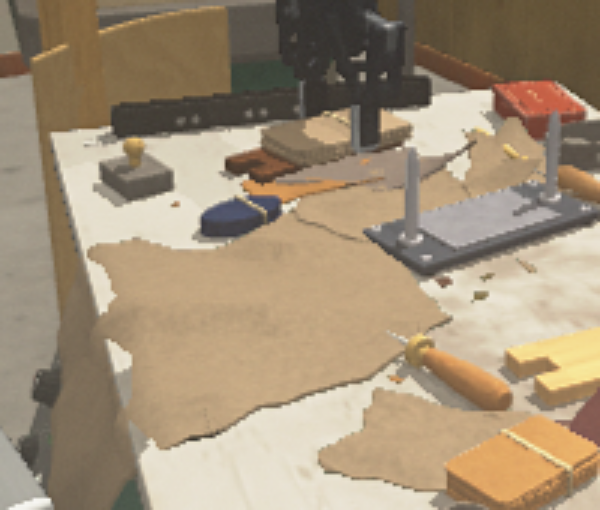

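The bundle is held level. I'll check its offset along the grip against the predicted outline.

```bash
cat >> h.py <<'E'
def over(n,fn,P,L,box,k):
    im=viewer.snapshot(n)[:,:,::-1];u0,v0,u1,v1=box
    im=cv2.resize(im[v0:v1,u0:u1],None,fx=k,fy=k,interpolation=cv2.INTER_CUBIC)
    for p,l in zip(P,L):
        q=(proj(n,world(p,l))-[u0,v0]+.5)*k-.5
        cv2.polylines(im,[np.round(q).astype(int)],True,(0,255,0),1)
    cv2.imwrite(fn,im)
E
python3 - <<'E'
from h import *
p=[440.4,-15.5,np.radians(3.7)]
over('scene','pics/s3.png',[p,p],[rect(108,65,143.7),rect(108,65,129.7)],(240,130,340,190),8)
E
```

```text
(no output)
```

View pics/s3.png

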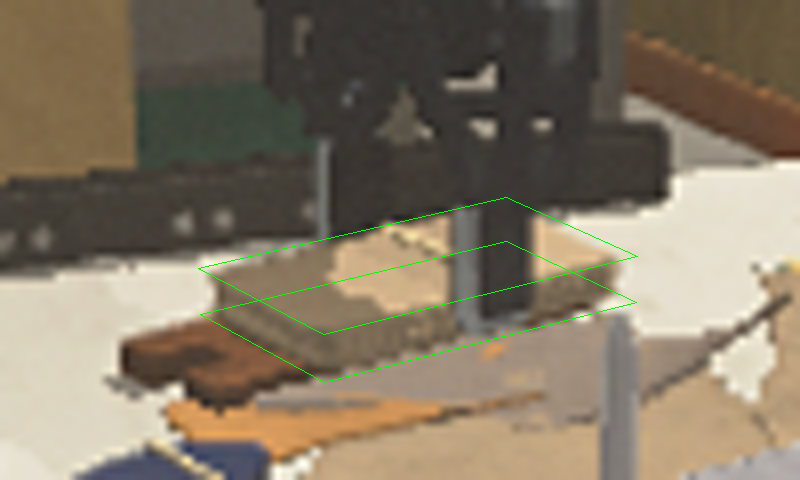

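The outline is centred within 1–2 px at both ends. I'll move over the press.

```bash
python3 -m handwheel '[{"slide":[-50,8,0],"twist":0.01},{"slide":[-110,16,0],"twist":0.022},{"slide":[-160,23.5,0],"twist":0.022},{"slide":[-173.4,23.5,0],"twist":0.022},{"slide":[-173.4,23.5,0],"twist":0.022},{"slide":[-173.4,23.5,50],"twist":0.022},{"slide":[-173.4,23.5,50],"twist":0.022},{"slide":[-173.4,23.5,50],"twist":0.022}]' 0
python3 - <<'E'
from h import *
go(611.9,19.1,87.5,2.4)
p=[611.9,19.1,np.radians(2.4)]
b=rect(12,12,100)
over('scene','pics/s4.png',[p,p,p,p],[rect(108,65,93.7),[[80,0,13],[80,0,100]],[[-80,0,13],[-80,0,100]],rect(122,76,16)],(280,110,400,220),6)
over('top','pics/t4.png',[p,p],[rect(204,92,13),rect(108,65,93.7)],(260,110,380,220),6)
E
```

```text
time_s: 4.8
eef_pos: [611.2, 19.0, 150.9]
eef_rot: [-0.021, 1.0, -0.0, 0.0]
force: [0.4, 0.3, 0.3]
grip_width: 0.72
t 4.8 pos [611.2  19.  150.9] slide [-0.7  0.  63.4] twist 0.0 rows>= 2 F [0.4 0.3 0.3] g 0.72 q6 -0.01
```

View pics/s4.png

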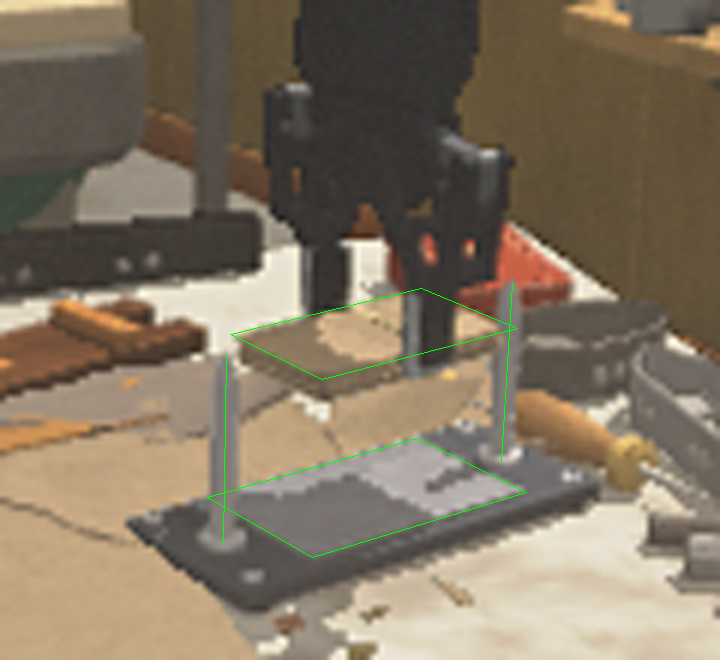

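View pics/t4.png

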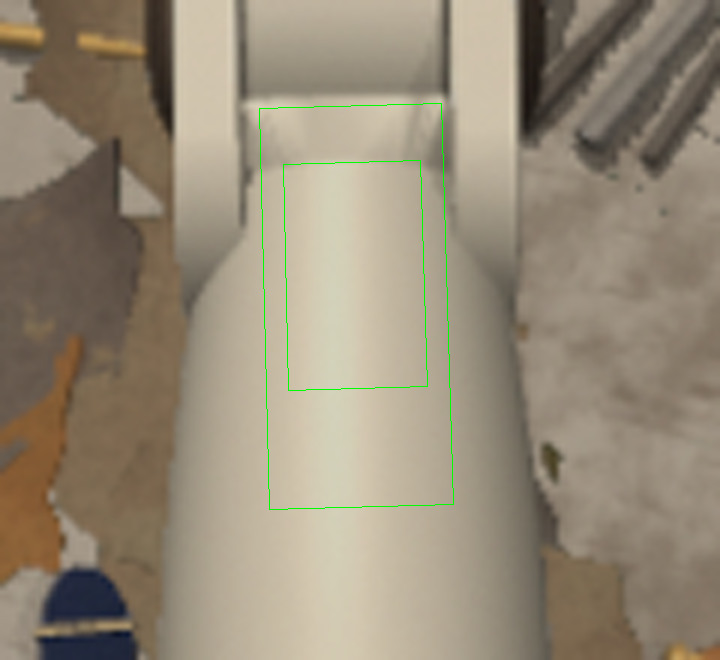

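The bundle hangs between the posts and matches the plan. The posts are at crop (222,450) and (508,370). I'll lower it and release.

```bash
python3 -m handwheel '[{"slide":[0,0,30],"twist":0},{"slide":[0,0,50],"twist":0},{"slide":[0,0,58],"twist":0},{"slide":[0,0,62],"twist":0},{"slide":[0,0,62],"twist":0},{"slide":[0,0,62],"twist":0}]' 0; python3 -c "
from h import *
go(611.9,19.1,87,2.4)"
```

```text
time_s: 5.65
eef_pos: [611.9, 19.2, 88.3]
eef_rot: [-0.021, 1.0, -0.0, 0.001]
force: [-0.5, -0.5, -0.4]
grip_width: 0.722
t 5.65 pos [611.9  19.2  88.3] slide [ 0.  -0.1  1.3] twist 0.0 rows>= 1 F [-0.5 -0.5 -0.4] g 0.722 q6 -0.01
```

```bash
python3 -m handwheel '[{"slide":[0,0,1.5],"twist":0},{"slide":[0,0,1.5],"twist":0}]' 0; python3 -m handwheel '[{"slide":[0,0,0],"twist":0},{"slide":[0,0,0],"twist":0},{"slide":[0,0,0],"twist":0},{"slide":[0,0,-10],"twist":0},{"slide":[0,0,-60],"twist":0},{"slide":[0,0,-120],"twist":0},{"slide":[0,0,-120],"twist":0}]' 1; python3 -c "
from h import *
go(570.5,-222,200,-7.85)"
```

```text
time_s: 5.9
eef_pos: [611.8, 19.2, 86.4]
eef_rot: [-0.021, 1.0, -0.0, 0.0]
force: [1.0, 1.3, 1.2]
grip_width: 0.72
time_s: 6.78
eef_pos: [613.3, 19.2, 212.6]
eef_rot: [-0.021, 1.0, 0.0, 0.005]
force: [0.4, -0.1, -1.9]
grip_width: 1.004
t 6.78 pos [613.3  19.2 212.6] slide [  53.1 -239.2   12.2] twist 0.179 rows>= 4 F [ 0.4 -0.1 -1.9] g 1.004 q6 -0.01
```

```bash
python3 -m handwheel '[{"slide":[13,-59,6],"twist":0.05},{"slide":[26,-118,6],"twist":0.1},{"slide":[40,-178,6],"twist":0.15},{"slide":[53,-229,6],"twist":0.179},{"slide":[53,-239,6],"twist":0.179},{"slide":[53,-239,6],"twist":0.179},{"slide":[53,-239,6],"twist":0.179}]' 1
python3 - <<'E'
from h import *
go(570.5,-222,69.5,-7.85)
p=[611.9,19.1,np.radians(2.4)]
over('top','pics/t5.png',[p,p],[rect(204,92,13),rect(108,65,30)],(260,110,380,220),6)
over('scene','pics/s5.png',[p,p],[rect(108,65,16),rect(108,65,30)],(280,130,400,220),6)
E
```

```text
time_s: 7.65
eef_pos: [569.0, -220.7, 200.0]
eef_rot: [0.068, 0.998, 0.0, -0.0]
force: [0.4, 0.4, -1.2]
grip_width: 1.004
t 7.65 pos [ 569.  -220.7  200. ] slide [ -1.7  -1.2 130.5] twist 0.002 rows>= 3 F [ 0.4  0.4 -1.2] g 1.004 q6 -0.23
```

View pics/t5.png

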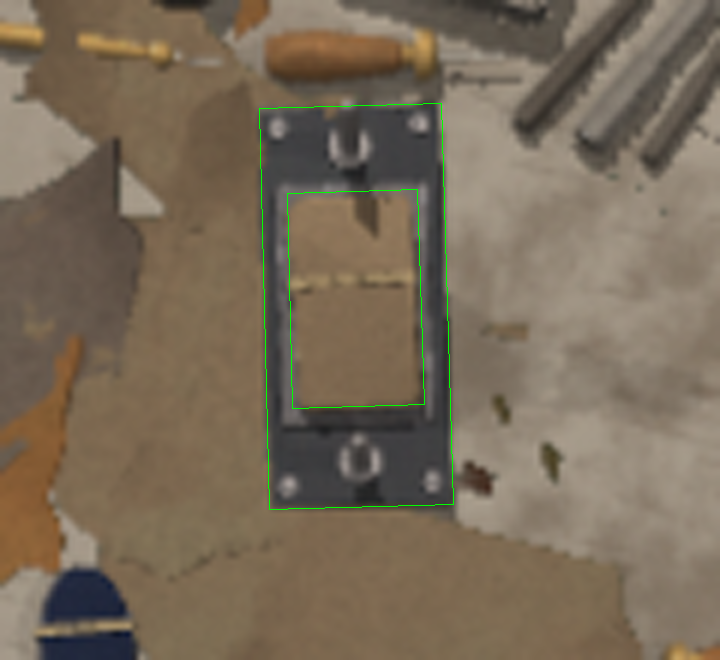

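View pics/s5.png

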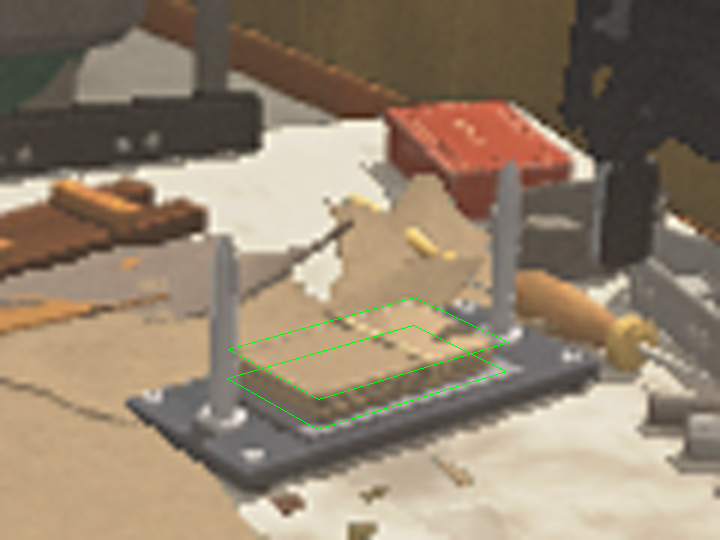

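The large bundle lies centred and flat between the posts, at crop (355,300) in the top picture, matching the plan outline. Next I'll pick up the separator.

```bash
python3 -m handwheel '[{"slide":[-1.7,-1.2,60],"twist":0},{"slide":[-1.7,-1.2,105],"twist":0},{"slide":[-1.7,-1.2,122],"twist":0},{"slide":[-1.7,-1.2,130],"twist":0},{"slide":[-1.7,-1.2,130],"twist":0}]' 1;python3 -m handwheel '[{"slide":[0,0,0],"twist":0},{"slide":[0,0,0],"twist":0},{"slide":[0,0,0],"twist":0},{"slide":[0,0,0],"twist":0},{"slide":[0,0,0],"twist":0}]' 0; python3 -c "
from h import *
go(570.5,-222,200,-7.85)"
```

```text
time_s: 8.38
eef_pos: [570.9, -223.2, 71.3]
eef_rot: [0.068, 0.998, -0.0, 0.001]
force: [1.0, 0.3, 0.9]
grip_width: 0.993
time_s: 9.0
eef_pos: [571.1, -223.7, 72.3]
eef_rot: [0.068, 0.998, -0.0, 0.002]
force: [-0.7, 0.0, 7.3]
grip_width: 0.727
t 9.0 pos [ 571.1 -223.7   72.3] slide [   0.4    1.5 -127.7] twist 0.0 rows>= 3 F [-0.7  0.   7.3] g 0.727 q6 -0.24
```

```bash
python3 -m handwheel '[{"slide":[0,0,-40],"twist":0},{"slide":[0,0,-100],"twist":0},{"slide":[0,0,-128],"twist":0},{"slide":[0,0,-128],"twist":0},{"slide":[0,0,-128],"twist":0}]' 0
python3 - <<'E'
from h import *
s=monitor.sense();e=s['eef_pos']
go(612.4,19.1,200,2.4)
p=[e[0],e[1],np.radians(-7.85)];b=e[2]-72
over('scene','pics/s6.png',[p,p],[rect(184,64,b),rect(184,64,b+14)],(330,140,480,240),5)
E
```

```text
time_s: 9.62
eef_pos: [570.0, -223.2, 197.4]
eef_rot: [0.068, 0.998, 0.0, -0.0]
force: [0.3, -0.1, -1.8]
grip_width: 0.73
t 9.62 pos [ 570.  -223.2  197.4] slide [ -8.9 245.8  -2.6] twist -0.179 rows>= 4 F [ 0.3 -0.1 -1.8] g 0.73 q6 -0.24
```

View pics/s6.png

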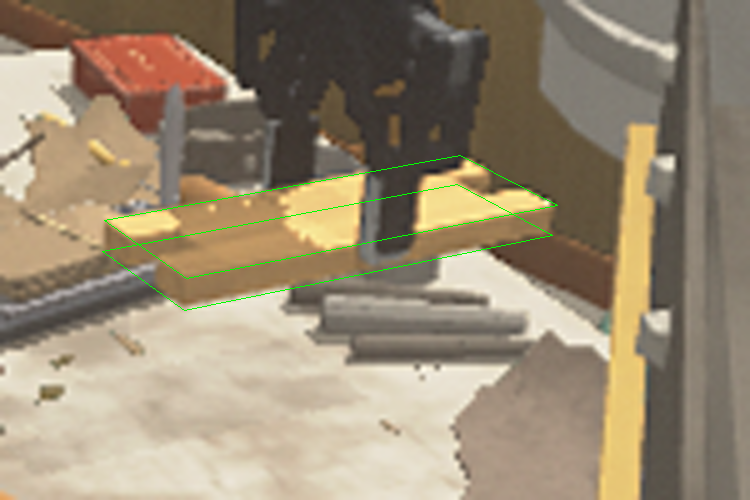

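The separator is held level, and its outline matches within about 1 px. I'll carry it over the press.

```bash
python3 -m handwheel '[{"slide":[-2,50,-3],"twist":-0.04},{"slide":[-4,110,-3],"twist":-0.09},{"slide":[-6,170,-3],"twist":-0.14},{"slide":[-8,220,-3],"twist":-0.179},{"slide":[-8.9,245,-3],"twist":-0.179},{"slide":[-8.9,245.8,-3],"twist":-0.179},{"slide":[-8.9,245.8,10],"twist":-0.179},{"slide":[-8.9,245.8,10],"twist":-0.179},{"slide":[-8.9,245.8,10],"twist":-0.179}]' 0
python3 - <<'E'
from h import *
s=monitor.sense();e=s['eef_pos']
go(612.4,19.1,103,2.4)
p=[e[0],e[1],np.radians(2.4)];b=e[2]-72
over('scene','pics/s7.png',[p,p],[rect(184,64,b),rect(184,64,b+14)],(270,110,420,230),5)
over('top','pics/t7.png',[p,p],[rect(184,64,b+14),rect(204,92,13)],(260,110,380,220),6)
E
```

```text
time_s: 10.8
eef_pos: [612.3, 18.1, 187.7]
eef_rot: [-0.02, 1.0, -0.0, -0.0]
force: [0.5, -0.8, -0.4]
grip_width: 0.724
t 10.8 pos [612.3  18.1 187.7] slide [-0.2  1.  84.7] twist -0.001 rows>= 2 F [ 0.5 -0.8 -0.4] g 0.724 q6 -0.01
```

View pics/s7.png

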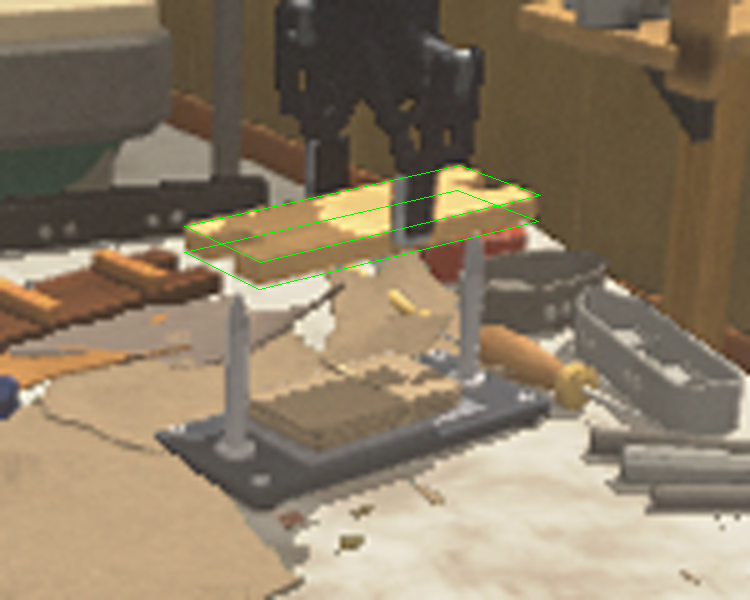

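View pics/t7.png

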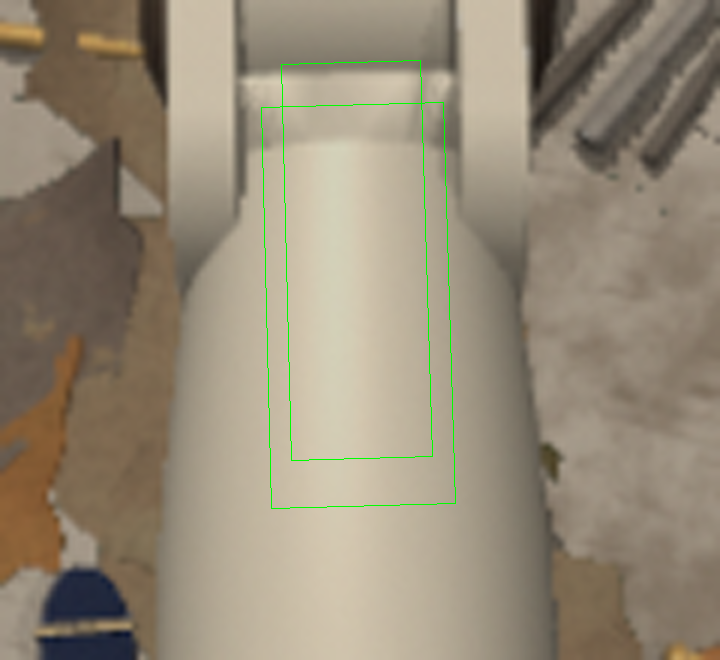

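Run:
```python
from h import *
L=[[-80,0,100],[-80,0,13],[80,0,100],[80,0,13]]
uv=crop([(238,294),(236,450),(474,234),(471,383)],270,110,5)
P,r=fit('scene',L,uv,0,600,0);print(P[:2],np.degrees(P[2]),r.round(1).tolist())
uv=crop([(217,235),(222,415),(510,163),(507,336)],280,130,6)
P,r=fit('scene',L,uv,0,600,0);print(P[:2],np.degrees(P[2]),r.round(1).tolist())
# board fit from scene (top-face corners)
uv=crop([(185,228),(235,262),(536,196)],270,110,5)
z=187.7-72+14
L=[[-92,32,z],[-92,-32,z],[92,-32,z]]
P,r=fit('scene',L,uv,0,600,0);print(P[:2],np.degrees(P[2]),r.round(1).tolist())
```

```text
[613.38680334  20.83434917] 2.1778890440596212 [[0.0, -0.2], [-0.0, 0.1], [0.6, 0.2], [-0.7, -0.1]]
[613.67119156  22.65735419] 0.7873954450080651 [[0.7, -1.0], [-0.5, 0.4], [0.5, -0.2], [-0.9, 0.5]]
[607.16134711  18.01265262] -1.0403231487796356 [[-2.5, -0.8], [1.3, -0.1], [0.1, 0.9]]
```

```bash
python3 -m handwheel '[{"slide":[-0.7,1.7,8],"twist":0},{"slide":[-0.7,1.7,16],"twist":0},{"slide":[-0.7,1.7,24],"twist":0},{"slide":[-0.7,1.7,32],"twist":0},{"slide":[-0.7,1.7,40],"twist":0},{"slide":[-0.7,1.7,40],"twist":0}]' 0
python3 - <<'E'
from h import *
go(613,20,103,2.4)
over('scene','pics/s8.png',[],[],(270,110,420,230),5)
E
```

```text
time_s: 11.65
eef_pos: [612.8, 20.8, 147.2]
eef_rot: [-0.021, 1.0, -0.0, -0.001]
force: [0.3, 0.1, -1.7]
grip_width: 0.725
t 11.65 pos [612.8  20.8 147.2] slide [-0.2 -0.8 44.2] twist 0.0 rows>= 1 F [ 0.3  0.1 -1.7] g 0.725 q6 -0.01
```

View pics/s8.png

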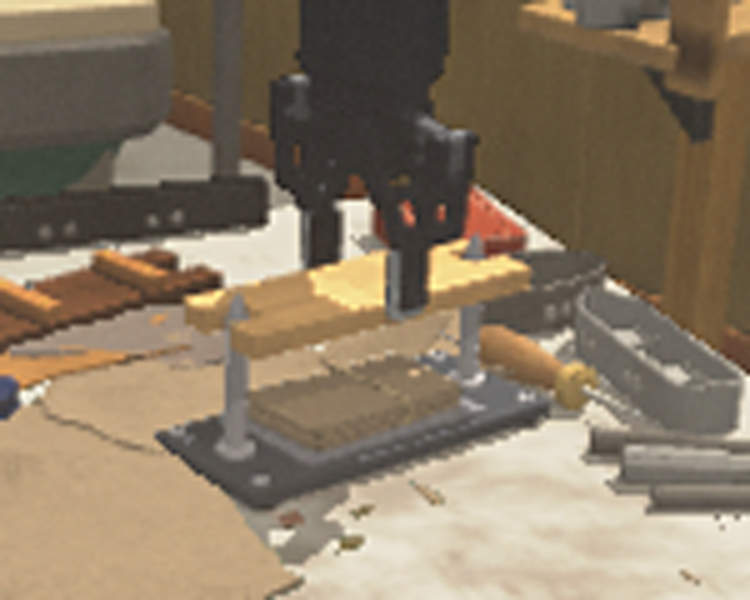

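Both post tips, at crop (237,303) and (474,245), rise through the notches with no side force. I'll continue down.

```bash
python3 -m handwheel '[{"slide":[0,0,15],"twist":0},{"slide":[0,0,28],"twist":0},{"slide":[0,0,38],"twist":0},{"slide":[0,0,43],"twist":0},{"slide":[0,0,44],"twist":0},{"slide":[0,0,44.5],"twist":0},{"slide":[0,0,44.5],"twist":0}]' 0
python3 - <<'E'
from h import *
go(613,20,101.5,2.4)
E
```

```text
time_s: 12.58
eef_pos: [613.3, 20.8, 104.0]
eef_rot: [-0.021, 1.0, 0.0, 0.0]
force: [-0.7, -0.3, -0.5]
grip_width: 0.724
t 12.57 pos [613.3  20.8 104. ] slide [ 0.4 -0.7  2.5] twist 0.0 rows>= 1 F [-0.7 -0.3 -0.5] g 0.724 q6 -0.01
```

```bash
python3 -m handwheel '[{"slide":[0,0,1.5],"twist":0},{"slide":[0,0,2.2],"twist":0},{"slide":[0,0,2.2],"twist":0}]' 0; python3 -m handwheel '[{"slide":[0,0,0],"twist":0},{"slide":[0,0,0],"twist":0},{"slide":[0,0,0],"twist":0},{"slide":[0,0,-8],"twist":0},{"slide":[0,0,-55],"twist":0},{"slide":[0,0,-98],"twist":0},{"slide":[0,0,-98],"twist":0},{"slide":[0,0,-98],"twist":0}]' 1; python3 -c "
from h import *
go(405.5,-298.6,200,6.97)"
```

```text
time_s: 12.95
eef_pos: [613.2, 20.7, 101.3]
eef_rot: [-0.021, 1.0, 0.0, 0.0]
force: [0.9, 0.7, -0.9]
grip_width: 0.728
time_s: 13.95
eef_pos: [613.1, 20.8, 199.3]
eef_rot: [-0.021, 1.0, 0.0, 0.0]
force: [-0.6, 0.0, -0.7]
grip_width: 1.002
t 13.95 pos [613.1  20.8 199.3] slide [ 220.9 -310.3   -0.7] twist -0.079 rows>= 7 F [-0.6  0.  -0.7] g 1.002 q6 -0.01
```

```bash
python3 -m handwheel '[{"slide":[25,-35,0],"twist":0},{"slide":[60,-85,0],"twist":-0.02},{"slide":[95,-134,0],"twist":-0.04},{"slide":[130,-183,0],"twist":-0.06},{"slide":[165,-232,0],"twist":-0.079},{"slide":[200,-281,0],"twist":-0.079},{"slide":[221,-310,0],"twist":-0.079},{"slide":[221,-310,0],"twist":-0.079},{"slide":[221,-310,0],"twist":-0.079},{"slide":[221,-310,0],"twist":-0.079}]' 1
python3 - <<'E'
from h import *
go(405.5,-298.6,74,6.97)
p=[613,20,np.radians(2.4)]
over('top','pics/t9.png',[p,p],[rect(204,92,13),rect(184,64,43)],(260,110,380,220),6)
over('scene','pics/s9.png',[p,p],[rect(184,64,29),rect(184,64,43)],(270,110,420,230),5)
E
```

```text
time_s: 15.2
eef_pos: [405.9, -297.5, 198.9]
eef_rot: [-0.061, 0.998, 0.0, -0.0]
force: [-0.3, 0.3, 0.1]
grip_width: 0.998
t 15.2 pos [ 405.9 -297.5  198.9] slide [  0.4  -1.2 124.9] twist 0.001 rows>= 2 F [-0.3  0.3  0.1] g 0.998 q6 -0.76
```

View pics/t9.png

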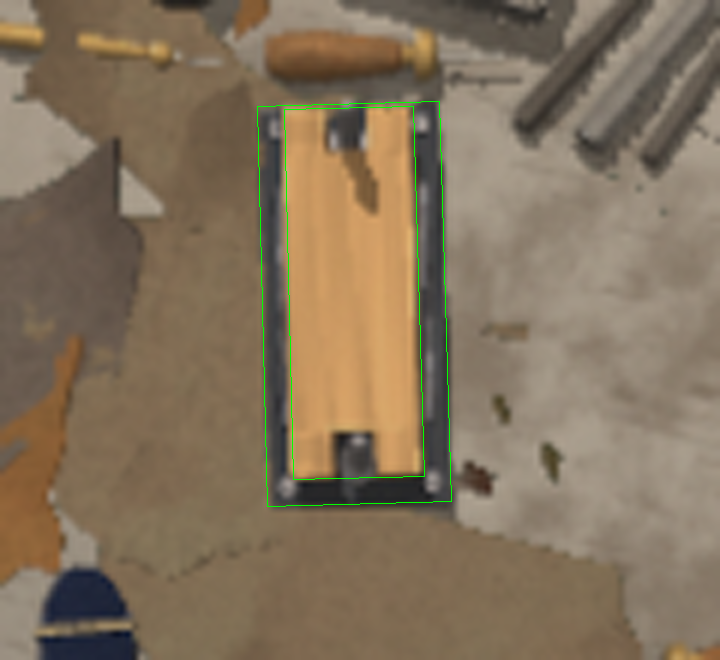

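View pics/s9.png

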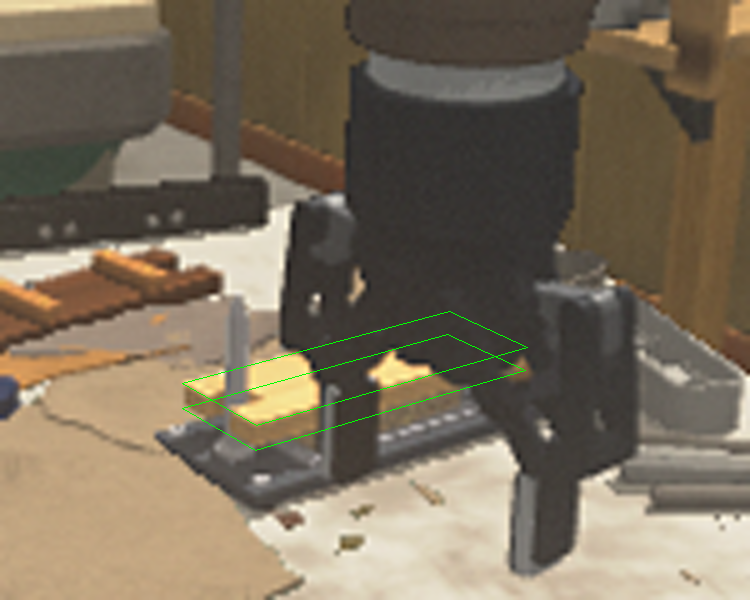

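The separator is seated on both posts at its height. Its ends are at crop rows 105 and 480, with the posts inside the notches. Now I'll grasp the small bundle.

```bash
python3 -m handwheel '[{"slide":[0.4,-1.2,55],"twist":0},{"slide":[0.4,-1.2,100],"twist":0},{"slide":[0.4,-1.2,115],"twist":0},{"slide":[0.4,-1.2,121],"twist":0},{"slide":[0.4,-1.2,121],"twist":0}]' 1; python3 -m handwheel '[{"slide":[0,0,0],"twist":0},{"slide":[0,0,0],"twist":0},{"slide":[0,0,0],"twist":0},{"slide":[0,0,0],"twist":0},{"slide":[0,0,0],"twist":0},{"slide":[0,0,0],"twist":0}]' 0
python3 - <<'E'
from h import *
go(405.5,-298.6,200,6.97)
E
```

```text
time_s: 15.92
eef_pos: [405.9, -299.8, 79.7]
eef_rot: [-0.061, 0.998, -0.001, 0.001]
force: [-0.7, -0.7, -0.2]
grip_width: 1.002
time_s: 16.68
eef_pos: [405.8, -300.1, 80.1]
eef_rot: [-0.061, 0.998, -0.001, 0.001]
force: [-1.5, 0.9, 6.2]
grip_width: 0.67
t 16.68 pos [ 405.8 -300.1   80.1] slide [-1.000e-01  1.300e+00 -1.199e+02] twist -0.0 rows>= 2 F [-1.5  0.9  6.2] g 0.67 q6 -0.76
```

```bash
python3 -m handwheel '[{"slide":[0,0,-40],"twist":0},{"slide":[0,0,-95],"twist":0},{"slide":[0,0,-130],"twist":0},{"slide":[0,0,-130],"twist":0},{"slide":[0,0,-130],"twist":0}]' 0
python3 - <<'E'
from h import *
s=monitor.sense();e=s['eef_pos']
go(613,20.3,210,2.4)
p=[e[0],e[1],np.radians(6.97)];b=e[2]-80
over('scene','pics/s10.png',[p,p],[rect(93,60,b),rect(93,60,b+21)],(280,150,440,270),5)
E
```

```text
time_s: 17.3
eef_pos: [405.1, -299.5, 207.9]
eef_rot: [-0.061, 0.998, 0.0, -0.0]
force: [-0.2, 1.2, -1.4]
grip_width: 0.664
t 17.3 pos [ 405.1 -299.5  207.9] slide [-245.   292.3   -2. ] twist 0.079 rows>= 7 F [-0.2  1.2 -1.4] g 0.664 q6 -0.76
```

View pics/s10.png

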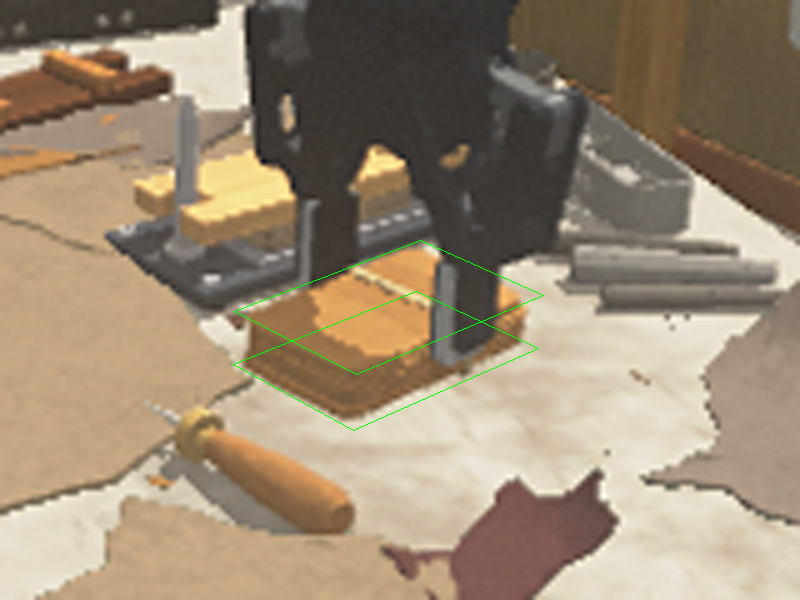

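The small bundle is held level and centred, within about 2 px. I'll carry it to the press.

```bash
python3 -m handwheel '[{"slide":[-25,30,0],"twist":0},{"slide":[-60,71,0],"twist":0.02},{"slide":[-97,115,0],"twist":0.04},{"slide":[-134,159,0],"twist":0.06},{"slide":[-171,204,0],"twist":0.079},{"slide":[-208,248,0],"twist":0.079},{"slide":[-240,286,0],"twist":0.079},{"slide":[-245,292.3,0],"twist":0.079},{"slide":[-245,292.3,0],"twist":0.079},{"slide":[-245,292.3,40],"twist":0.079},{"slide":[-245,292.3,60],"twist":0.079},{"slide":[-245,292.3,60],"twist":0.079}]' 0
python3 - <<'E'
from h import *
go(613,20.3,123.5,2.4)
E
```

```text
time_s: 18.85
eef_pos: [611.5, 18.8, 146.6]
eef_rot: [-0.02, 1.0, -0.0, -0.002]
force: [-0.1, 0.4, -1.3]
grip_width: 0.667
t 18.85 pos [611.5  18.8 146.6] slide [-1.6  1.4 23.1] twist -0.001 rows>= 1 F [-0.1  0.4 -1.3] g 0.667 q6 -0.01
```

```bash
python3 -m handwheel '[{"slide":[-0.8,1.2,10],"twist":0},{"slide":[-0.8,1.2,18],"twist":0},{"slide":[-0.8,1.2,22],"twist":0},{"slide":[-0.8,1.2,24],"twist":0},{"slide":[-0.8,1.2,24],"twist":0},{"slide":[-0.8,1.2,24],"twist":0}]' 0
python3 - <<'E'
from h import *
go(613,20.3,123,2.4)
E
```

```text
time_s: 19.6
eef_pos: [613.9, 21.5, 124.7]
eef_rot: [-0.021, 1.0, 0.0, 0.0]
force: [-0.3, 0.1, -0.7]
grip_width: 0.673
t 19.6 pos [613.9  21.5 124.7] slide [ 1.  -1.2  1.7] twist 0.0 rows>= 1 F [-0.3  0.1 -0.7] g 0.673 q6 -0.01
```

```bash
python3 -m handwheel '[{"slide":[0.8,-1,1],"twist":0},{"slide":[0.8,-1,2],"twist":0},{"slide":[0.8,-1,2],"twist":0}]' 0; python3 -m handwheel '[{"slide":[0,0,0],"twist":0},{"slide":[0,0,0],"twist":0},{"slide":[0,0,0],"twist":0},{"slide":[0,0,-8],"twist":0},{"slide":[0,0,-50],"twist":0},{"slide":[0,0,-78],"twist":0},{"slide":[0,0,-78],"twist":0},{"slide":[0,0,-78],"twist":0}]' 1; python3 -c "
from h import *
go(576.5,258.7,200,7.65)"
```

```text
time_s: 19.98
eef_pos: [613.0, 20.4, 123.1]
eef_rot: [-0.021, 1.0, -0.0, 0.0]
force: [-3.1, -0.2, 4.5]
grip_width: 0.668
time_s: 20.98
eef_pos: [612.9, 20.5, 200.0]
eef_rot: [-0.021, 1.0, -0.0, -0.0]
force: [-0.3, 0.4, -0.3]
grip_width: 0.997
t 20.98 pos [612.9  20.5 200. ] slide [ 26.3 239.6  -0. ] twist -0.091 rows>= 4 F [-0.3  0.4 -0.3] g 0.997 q6 -0.01
```

```bash
python3 -m handwheel '[{"slide":[4,40,0],"twist":-0.02},{"slide":[10,95,0],"twist":-0.04},{"slide":[16,150,0],"twist":-0.07},{"slide":[22,205,0],"twist":-0.091},{"slide":[26.3,239.6,0],"twist":-0.091},{"slide":[26.3,239.6,0],"twist":-0.091},{"slide":[26.3,239.6,0],"twist":-0.091},{"slide":[26.3,239.6,0],"twist":-0.091}]' 1
python3 - <<'E'
from h import *
go(576.5,258.7,72,7.65)
p=[613,20.3,np.radians(2.4)]
over('top','pics/t11.png',[p,p],[rect(204,92,13),rect(93,60,64)],(260,110,380,220),6)
over('scene','pics/s11.png',[p,p],[rect(93,60,43),rect(93,60,64)],(270,110,420,230),5)
E
```

```text
time_s: 21.98
eef_pos: [576.9, 257.5, 200.0]
eef_rot: [-0.066, 0.998, -0.0, -0.0]
force: [-0.2, 0.2, -0.2]
grip_width: 0.998
t 21.98 pos [576.9 257.5 200. ] slide [1.00e-01 1.20e+00 1.28e+02] twist -0.002 rows>= 3 F [-0.2  0.2 -0.2] g 0.998 q6 0.29
```

View pics/t11.png

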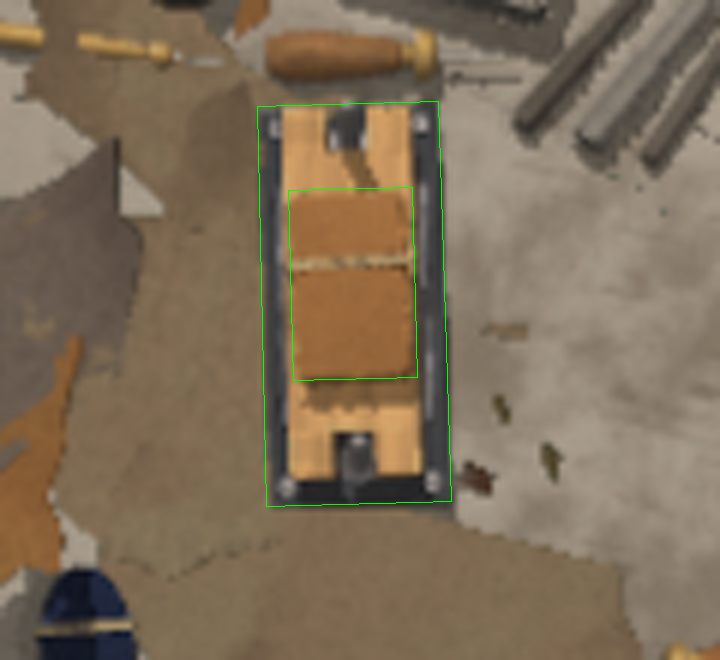

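View pics/s11.png

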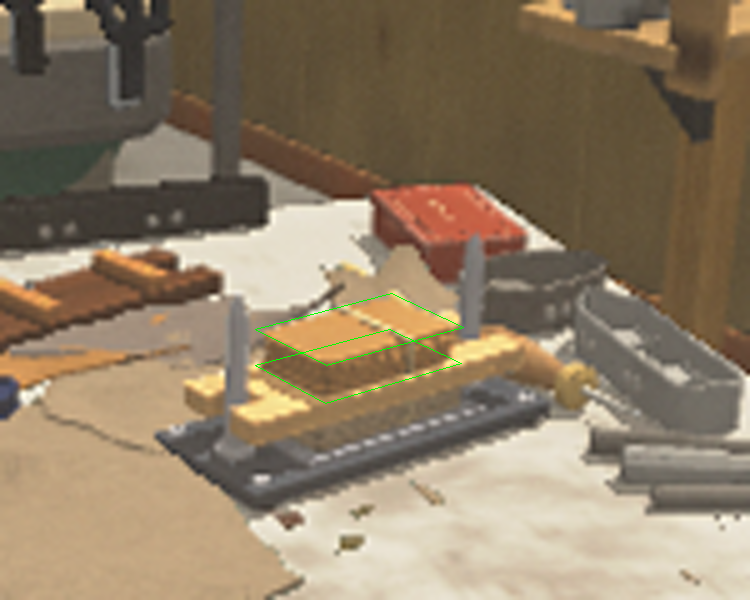

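The small bundle is centred, at crop (353,285) inside its outline, and flat. Next is the pressing board.

```bash
python3 -m handwheel '[{"slide":[0.1,1.2,60],"twist":0},{"slide":[0.1,1.2,105],"twist":0},{"slide":[0.1,1.2,120],"twist":0},{"slide":[0.1,1.2,127],"twist":0},{"slide":[0.1,1.2,128],"twist":0},{"slide":[0.1,1.2,128],"twist":0}]' 1; python3 -m handwheel '[{"slide":[0,0,0],"twist":0},{"slide":[0,0,0],"twist":0},{"slide":[0,0,0],"twist":0},{"slide":[0,0,0],"twist":0},{"slide":[0,0,0],"twist":0},{"slide":[0,0,0],"twist":0}]' 0
python3 - <<'E'
from h import *
go(576.5,258.7,200,7.65)
E
```

```text
time_s: 22.82
eef_pos: [577.2, 260.2, 74.1]
eef_rot: [-0.067, 0.998, 0.0, 0.001]
force: [0.3, 0.5, -0.2]
grip_width: 1.002
time_s: 23.58
eef_pos: [576.9, 260.2, 74.0]
eef_rot: [-0.067, 0.998, 0.0, 0.001]
force: [-1.9, -1.2, 5.8]
grip_width: 0.724
t 23.57 pos [576.9 260.2  74. ] slide [   0.4   -1.3 -126. ] twist -0.0 rows>= 3 F [-1.9 -1.2  5.8] g 0.724 q6 0.29
```

```bash
python3 -m handwheel '[{"slide":[0,0,-40],"twist":0},{"slide":[0,0,-95],"twist":0},{"slide":[0,0,-130],"twist":0},{"slide":[0,0,-130],"twist":0},{"slide":[0,0,-130],"twist":0}]' 0
python3 - <<'E'
from h import *
s=monitor.sense();e=s['eef_pos']
go(613,20.5,204,2.4)
p=[e[0],e[1],np.radians(7.65)];b=e[2]-74
over('scene','pics/s12.png',[p,p],[rect(184,64,b),rect(184,64,b+14)],(200,80,360,200),5)
E
```

```text
time_s: 24.2
eef_pos: [576.2, 259.8, 201.3]
eef_rot: [-0.067, 0.998, -0.0, -0.001]
force: [0.0, 0.9, -1.7]
grip_width: 0.728
t 24.2 pos [576.2 259.8 201.3] slide [  -4.7 -242.1   -2.6] twist 0.091 rows>= 4 F [ 0.   0.9 -1.7] g 0.728 q6 0.29
```

View pics/s12.png

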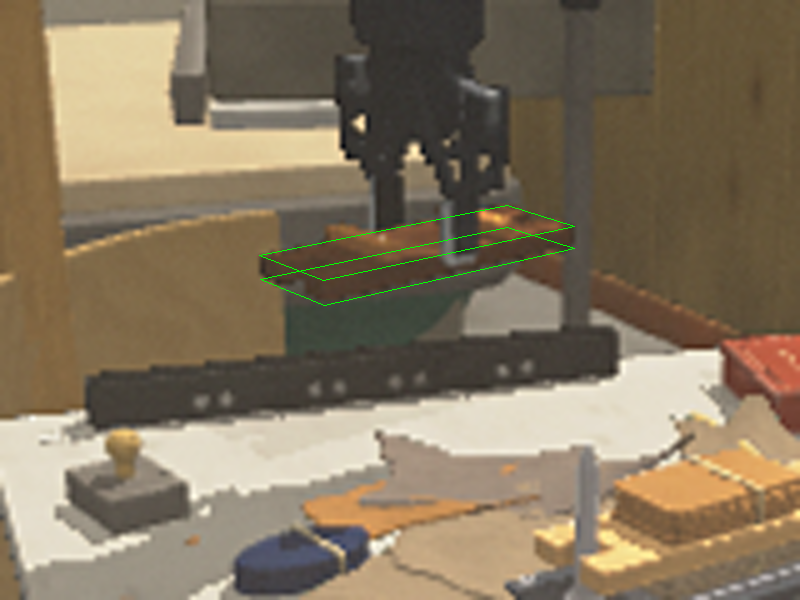

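The board is held level and matches its outline. I'll move it over the press.

```bash
python3 -m handwheel '[{"slide":[-1,-40,-2.6],"twist":0.02},{"slide":[-2,-95,-2.6],"twist":0.05},{"slide":[-3,-150,-2.6],"twist":0.08},{"slide":[-4,-205,-2.6],"twist":0.091},{"slide":[-4.7,-235,-2.6],"twist":0.091},{"slide":[-4.7,-242.1,-2.6],"twist":0.091},{"slide":[-4.7,-242.1,-2.6],"twist":0.091},{"slide":[-4.7,-242.1,20],"twist":0.091},{"slide":[-4.7,-242.1,20],"twist":0.091},{"slide":[-4.7,-242.1,20],"twist":0.091}]' 0
python3 - <<'E'
from h import *
s=monitor.sense();e=s['eef_pos']
go(613,20.5,138,2.4)
p=[e[0],e[1],np.radians(2.4)];b=e[2]-74
over('scene','pics/s13.png',[p,p],[rect(184,64,b),rect(184,64,b+14)],(270,110,420,230),5)
E
```

```text
time_s: 25.5
eef_pos: [613.2, 21.5, 182.8]
eef_rot: [-0.022, 1.0, 0.0, 0.0]
force: [0.6, 0.0, -1.9]
grip_width: 0.725
t 25.5 pos [613.2  21.5 182.8] slide [ 0.2 -1.  44.8] twist 0.002 rows>= 1 F [ 0.6  0.  -1.9] g 0.725 q6 -0.01
```

View pics/s13.png

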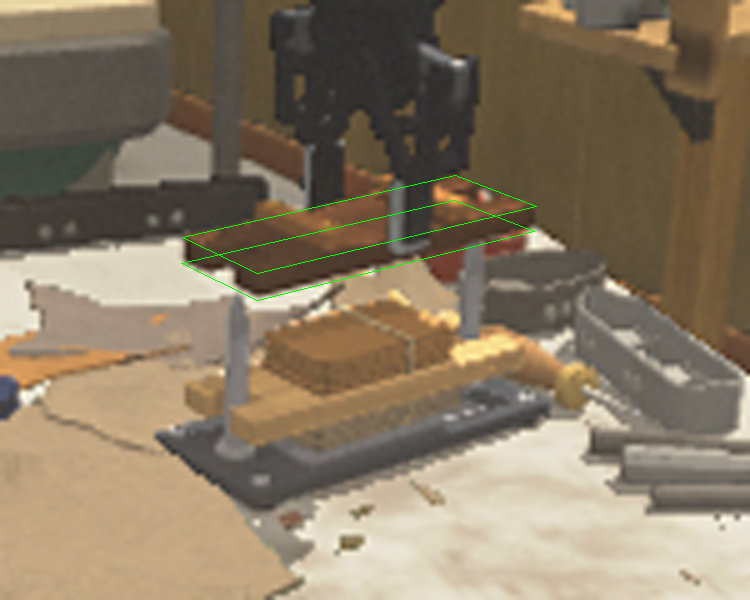

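```bash
python3 -m handwheel '[{"slide":[0.2,-1,8],"twist":0},{"slide":[0.2,-1,16],"twist":0},{"slide":[0.2,-1,24],"twist":0},{"slide":[0.2,-1,32],"twist":0},{"slide":[0.2,-1,36],"twist":0},{"slide":[0.2,-1,36],"twist":0}]' 0
python3 - <<'E'
from h import *
go(613,20.5,136.5,2.4)
over('scene','pics/s14.png',[],[],(270,110,420,230),5)
E
```

```text
time_s: 26.3
eef_pos: [612.9, 19.5, 146.0]
eef_rot: [-0.021, 1.0, -0.0, -0.0]
force: [0.0, 0.2, -1.6]
grip_width: 0.727
t 26.3 pos [612.9  19.5 146. ] slide [-0.1  1.   9.5] twist 0.0 rows>= 1 F [ 0.   0.2 -1.6] g 0.727 q6 -0.01
```

View pics/s14.png

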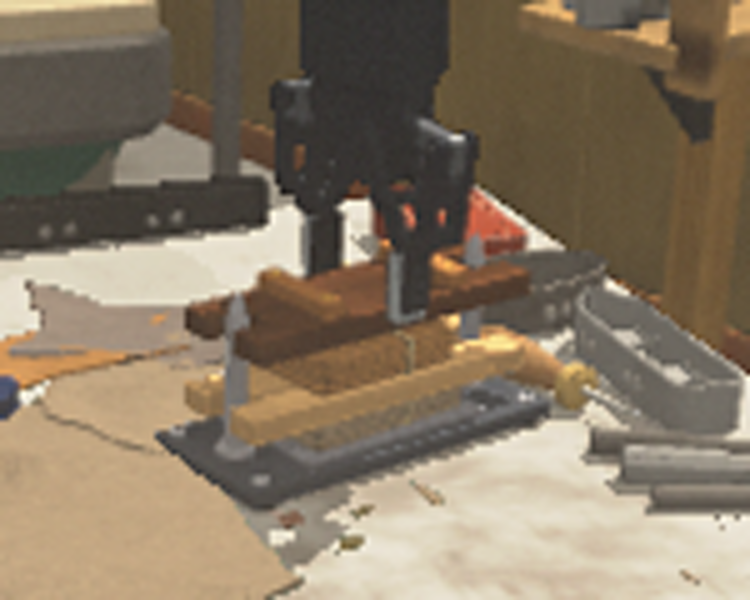

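Both post tips, at crop (237,300) and (474,245), are in the notches with no side force. I'll lower it the rest of the way and release.

```bash
python3 -m handwheel '[{"slide":[0,0.5,4],"twist":0},{"slide":[0,0.5,8],"twist":0},{"slide":[0,0.5,9.5],"twist":0},{"slide":[0,0.5,9.5],"twist":0},{"slide":[0,0.5,9.5],"twist":0}]' 0
python3 - <<'E'
from h import *
go(613,20.5,136.5,2.4)
E
```

```text
time_s: 26.98
eef_pos: [613.1, 20.1, 137.0]
eef_rot: [-0.021, 1.0, 0.0, 0.0]
force: [0.4, -0.8, -2.2]
grip_width: 0.719
t 26.98 pos [613.1  20.1 137. ] slide [0.1 0.5 0.5] twist 0.0 rows>= 1 F [ 0.4 -0.8 -2.2] g 0.719 q6 -0.01
```

```bash
python3 -m handwheel '[{"slide":[0,0,1],"twist":0},{"slide":[0,0,1],"twist":0},{"slide":[0,0,1],"twist":0}]' 0; python3 -m handwheel '[{"slide":[0,0,0],"twist":0},{"slide":[0,0,0],"twist":0},{"slide":[0,0,0],"twist":0},{"slide":[0,0,-8],"twist":0},{"slide":[0,0,-40],"twist":0},{"slide":[0,0,-74],"twist":0},{"slide":[0,0,-74],"twist":0},{"slide":[0,0,-74],"twist":0}]' 1; python3 -c "
from h import *
go(392.9,283.5,210,0.1)"
```

```text
time_s: 27.35
eef_pos: [613.2, 20.0, 136.2]
eef_rot: [-0.021, 1.0, 0.0, 0.0]
force: [-1.4, 0.3, 1.1]
grip_width: 0.723
time_s: 28.35
eef_pos: [613.0, 20.1, 209.8]
eef_rot: [-0.021, 1.0, -0.0, 0.0]
force: [-0.0, -0.9, -0.2]
grip_width: 0.999
t 28.35 pos [613.   20.1 209.8] slide [ 2.088e+02  2.725e+02 -2.000e-01] twist 0.04 rows>= 6 F [-0.  -0.9 -0.2] g 0.999 q6 -0.01
```

Run:
```python
from h import *
p=[392.9,283.5,0.0]
over('top','pics/t15.png',[p],[rect(50,62,22)],(205,210,265,260),10)
over('scene','pics/s15.png',[p,p],[rect(50,62,22),[[0,0,22],[0,0,48]]],(200,155,260,195),12)
```

```text
(no output)
```

View pics/t15.png

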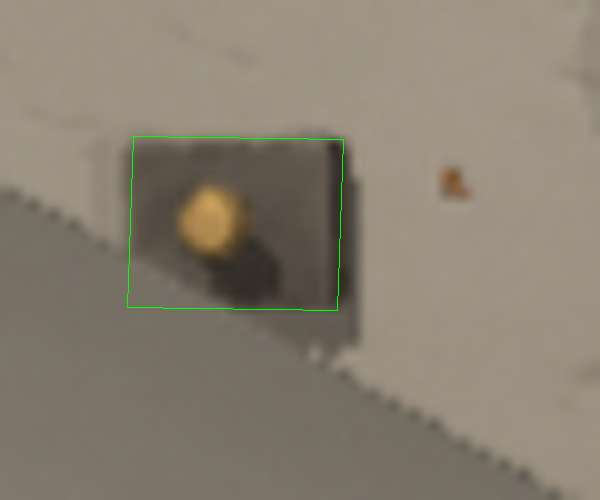

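View pics/s15.png

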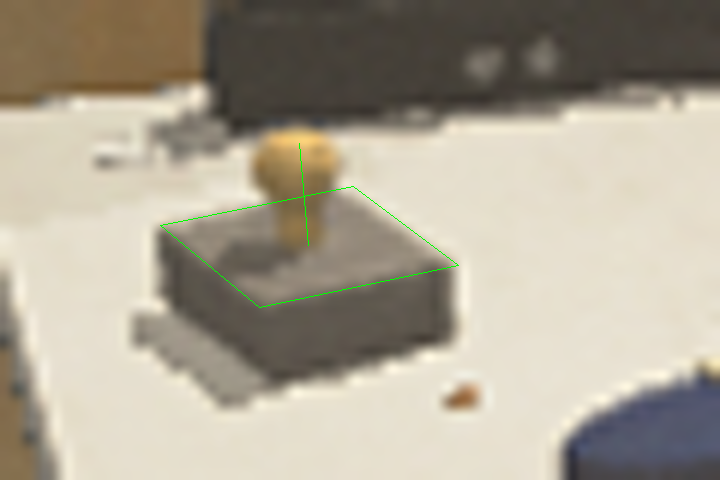

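Run:
```python
from h import *
for z in(44,48):
  uv=np.r_[crop([(212,219)],205,210,10)]
  r=least_squares(lambda P:(proj('top',[[P[0],P[1],z]])-uv).ravel(),[390,285.]);print('top knob',z,r.x)
uv=crop([(296,163)],200,155,12)
r=least_squares(lambda P:(proj('scene',[[P[0],P[1],40]])-uv).ravel(),[390,285.]);print('scene knob',r.x)
uv=crop([(130,143),(329,145)],205,210,10)
print(fit('top',[[25,31,22],[25,-31,22]],uv,0,390,285))
uv=crop([(162,232),(268,312),(452,268),(345,193)],200,155,12)
P,r=fit('scene',[[-25,31,22],[-25,-31,22],[25,-31,22],[25,31,22]],uv,0,390,285);print(P,np.degrees(P[2]),r.round(1).tolist())
```

```text
top knob 44 [393.78782189 285.434466  ]
top knob 48 [393.75933855 284.54931357]
scene knob [394.80653712 291.62483162]
(array([3.91095667e+02, 2.85818282e+02, 3.42685735e-03]), array([[-0.54388432, -0.01587289],
       [ 0.54393384,  0.01373212]]))
[3.91451169e+02 2.80457629e+02 3.53682337e-02] 2.026450519480666 [[-0.5, -0.0], [-0.3, 0.1], [0.7, 0.0], [0.2, -0.2]]
```

The knob and block agree on about (393, 285). I'll go there.

```bash
python3 -m handwheel '[{"slide":[23,30,0],"twist":0},{"slide":[56,73,0],"twist":0.02},{"slide":[90,117,0],"twist":0.03},{"slide":[124,162,0],"twist":0.04},{"slide":[158,206,0],"twist":0.04},{"slide":[190,248,0],"twist":0.04},{"slide":[208.8,274,0],"twist":0.04},{"slide":[208.8,274,0],"twist":0.04},{"slide":[208.8,274,0],"twist":0.04},{"slide":[208.8,274,0],"twist":0.04}]' 1
python3 - <<'E'
from h import *
go(393,285,99,0.5)
p=[613,20.5,np.radians(2.4)]
over('top','pics/t16.png',[p,p],[rect(204,92,13),rect(184,64,76)],(260,110,380,220),6)
over('scene','pics/s16.png',[p,p],[rect(184,64,62),rect(184,64,76)],(270,110,420,230),5)
E
```

```text
time_s: 29.7
eef_pos: [393.3, 284.4, 209.6]
eef_rot: [-0.001, 1.0, -0.0, -0.0]
force: [-0.6, 0.1, 0.5]
grip_width: 0.999
t 29.7 pos [393.3 284.4 209.6] slide [  0.3   0.7 110.6] twist -0.008 rows>= 2 F [-0.6  0.1  0.5] g 0.999 q6 0.62
```

View pics/t16.png

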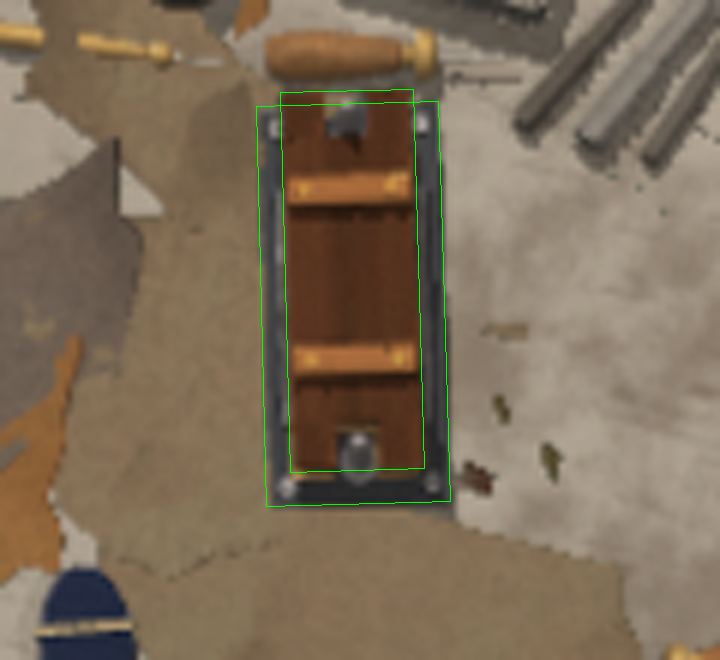

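View pics/s16.png

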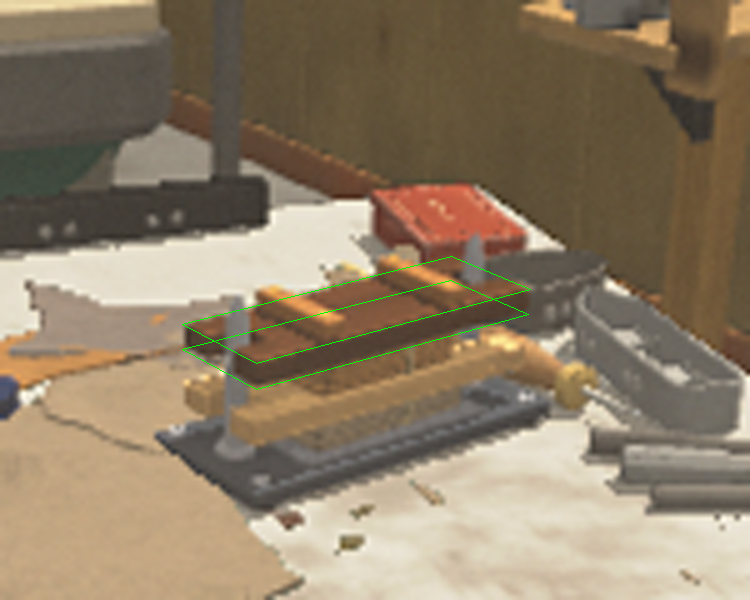

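The pressing board is seated flat on both posts. The battens are at crop rows 187 and 359, and the posts are inside the notches. Now I'll grip the weight's knob.

```bash
python3 -m handwheel '[{"slide":[0.3,0.7,50],"twist":-0.008},{"slide":[0.3,0.7,90],"twist":-0.008},{"slide":[0.3,0.7,105],"twist":-0.008},{"slide":[0.3,0.7,109],"twist":-0.008},{"slide":[0.3,0.7,109],"twist":-0.008},{"slide":[0.3,0.7,109],"twist":-0.008}]' 1
python3 - <<'E'
from h import *
go(393,285,99.5,0.5)
over('scene','pics/s17.png',[],[],(190,100,290,200),6)
E
```

```text
time_s: 30.55
eef_pos: [393.2, 286.1, 102.3]
eef_rot: [-0.005, 1.0, 0.001, 0.001]
force: [-1.0, 0.1, 0.5]
grip_width: 1.002
t 30.55 pos [393.2 286.1 102.3] slide [ 0.2 -1.1  2.8] twist 0.001 rows>= 1 F [-1.   0.1  0.5] g 1.002 q6 0.62
```

View pics/s17.png

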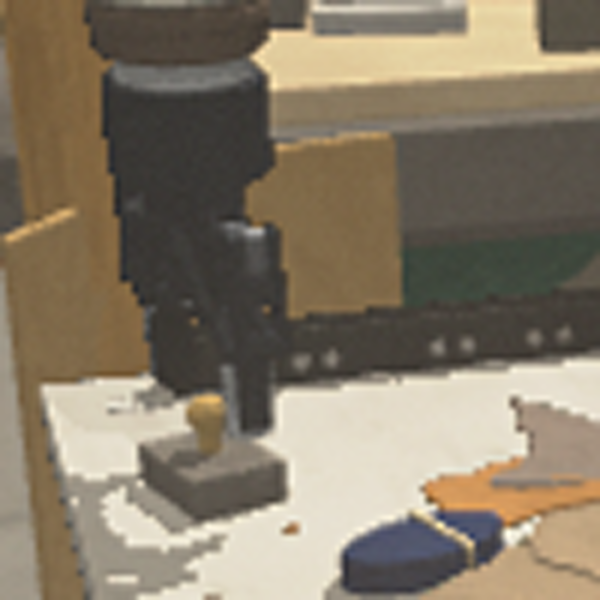

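The fingers straddle the knob, which is at crop (206,415) with the near tip at (250,432). I'll lower 2 mm and close.

```bash
python3 -m handwheel '[{"slide":[1,-0.5,2],"twist":0},{"slide":[1,-0.5,2],"twist":0},{"slide":[1,-0.5,2],"twist":0},{"slide":[1,-0.5,2],"twist":0},{"slide":[1,-0.5,2],"twist":0},{"slide":[1,-0.5,2],"twist":0},{"slide":[1,-0.5,2],"twist":0},{"slide":[1,-0.5,2],"twist":0}]' 0
python3 - <<'E'
from h import *
go(393,285,99.5,0.5)
E
```

```text
time_s: 31.6
eef_pos: [391.6, 285.0, 99.1]
eef_rot: [-0.005, 1.0, -0.0, 0.0]
force: [-2.3, -4.9, 5.5]
grip_width: 0.198
t 31.6 pos [391.6 285.   99.1] slide [-1.4 -0.  -0.4] twist 0.001 rows>= 1 F [-2.3 -4.9  5.5] g 0.198 q6 0.62
```

```bash
python3 -m handwheel '[{"slide":[0,0,-15],"twist":0},{"slide":[0,0,-40],"twist":0},{"slide":[0,0,-80],"twist":0},{"slide":[0,0,-120],"twist":0},{"slide":[0,0,-130],"twist":0},{"slide":[0,0,-130],"twist":0}]' 0
python3 - <<'E'
from h import *
s=monitor.sense();e=s['eef_pos']
go(613,20.5,229,2.4)
p=[e[0],e[1],np.radians(.5)];b=e[2]-99.1
over('scene','pics/s18.png',[p,p],[rect(50,62,b),rect(50,62,b+22)],(180,60,280,160),6)
E
```

```text
time_s: 32.35
eef_pos: [391.6, 285.3, 228.5]
eef_rot: [-0.005, 1.0, 0.0, -0.0]
force: [-0.2, 0.5, -5.8]
grip_width: 0.2
t 32.35 pos [391.6 285.3 228.5] slide [-218.7 -267.1   -0.6] twist -0.032 rows>= 6 F [-0.2  0.5 -5.8] g 0.2 q6 0.62
```

View pics/s18.png

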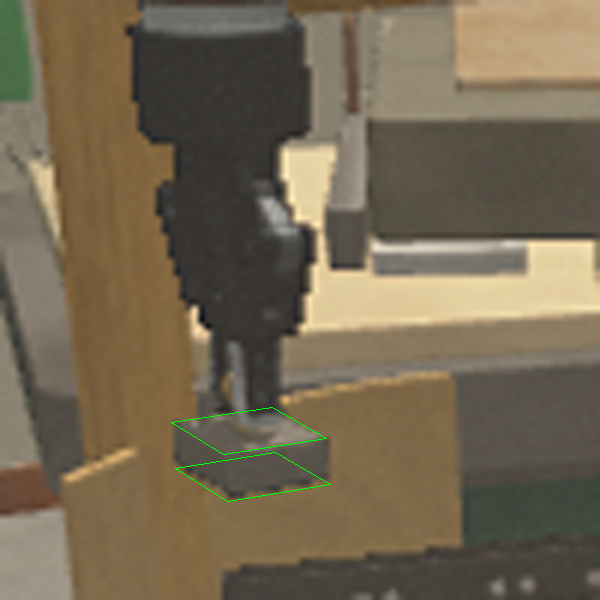

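The weight hangs level with 5.8 N of load, and its outline matches. I'll carry it to the press.

```bash
python3 -m handwheel '[{"slide":[-13,-16,0],"twist":0},{"slide":[-38,-46,0],"twist":-0.01},{"slide":[-65,-80,0],"twist":-0.02},{"slide":[-92,-113,0],"twist":-0.03},{"slide":[-120,-146,0],"twist":-0.032},{"slide":[-147,-180,0],"twist":-0.032},{"slide":[-175,-214,0],"twist":-0.032},{"slide":[-200,-244,0],"twist":-0.032},{"slide":[-214,-261,0],"twist":-0.032},{"slide":[-218.7,-267.1,0],"twist":-0.032},{"slide":[-218.7,-267.1,0],"twist":-0.032},{"slide":[-218.7,-267.1,0],"twist":-0.032}]' 0
python3 - <<'E'
from h import *
s=monitor.sense();e=s['eef_pos']
go(613,20.5,195,2.4)
p=[e[0],e[1],np.radians(2.4)];b=e[2]-99.1
over('scene','pics/s19.png',[p,p],[rect(50,62,b),rect(50,62,b+22)],(270,80,420,200),5)
E
```

```text
time_s: 33.9
eef_pos: [612.5, 21.2, 228.9]
eef_rot: [-0.022, 1.0, 0.0, -0.0]
force: [-0.1, -0.5, -5.5]
grip_width: 0.199
t 33.9 pos [612.5  21.2 228.9] slide [-0.5 -0.8 33.9] twist 0.001 rows>= 1 F [-0.1 -0.5 -5.5] g 0.199 q6 -0.01
```

View pics/s19.png

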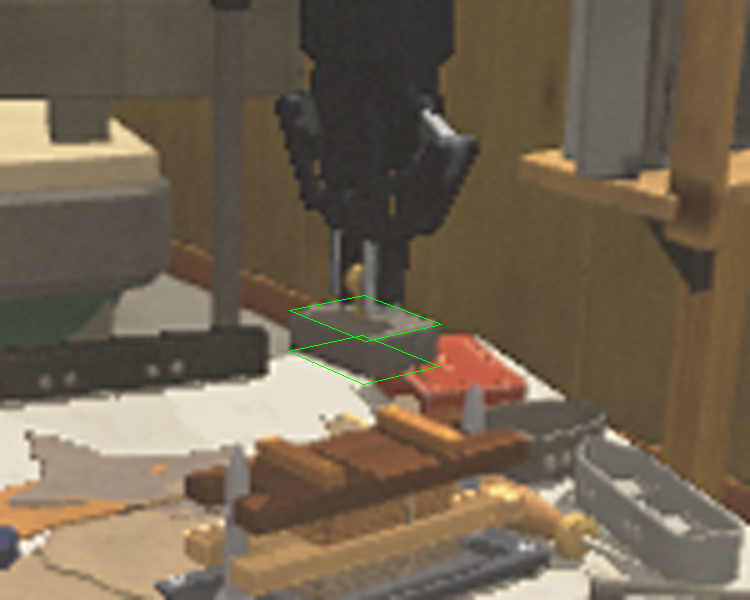

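The weight is level and matches its outline above the gap between the battens. I'll lower it.

```bash
python3 -m handwheel '[{"slide":[-0.5,-0.5,8],"twist":0},{"slide":[-0.5,-0.5,22],"twist":0},{"slide":[-0.5,-0.5,36],"twist":0},{"slide":[-0.5,-0.5,44],"twist":0},{"slide":[-0.5,-0.5,49],"twist":0},{"slide":[-0.5,-0.5,51],"twist":0},{"slide":[-0.5,-0.5,51],"twist":0},{"slide":[-0.5,-0.5,51],"twist":0}]' 0
python3 - <<'E'
from h import *
go(613,20.5,175,2.4)
over('scene','pics/s20.png',[],[],(270,80,420,200),5)
E
```

```text
time_s: 34.95
eef_pos: [613.7, 19.8, 178.3]
eef_rot: [-0.021, 1.0, -0.0, 0.0]
force: [0.6, 0.2, -4.6]
grip_width: 0.199
t 34.95 pos [613.7  19.8 178.3] slide [0.6 0.7 3.3] twist 0.0 rows>= 1 F [ 0.6  0.2 -4.6] g 0.199 q6 -0.01
```

View pics/s20.png

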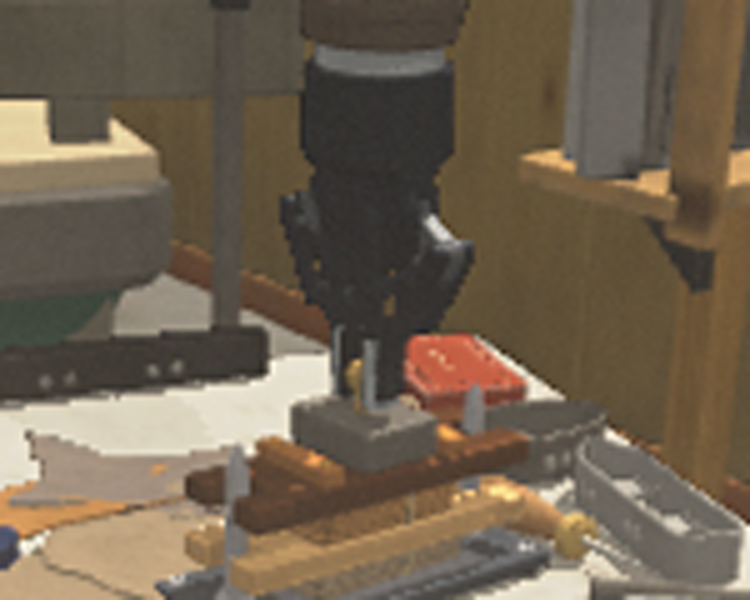

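```bash
python3 -m handwheel '[{"slide":[0.4,0.4,1.5],"twist":0},{"slide":[0.4,0.4,2.8],"twist":0},{"slide":[0.4,0.4,3.4],"twist":0},{"slide":[0.4,0.4,3.4],"twist":0},{"slide":[0.4,0.4,3.4],"twist":0}]' 0
python3 - <<'E'
from h import *
go(613,20.5,175,2.4)
E
```

```text
time_s: 35.62
eef_pos: [613.1, 20.4, 175.3]
eef_rot: [-0.021, 1.0, 0.0, 0.0]
force: [-4.5, 1.1, 6.2]
grip_width: 0.196
t 35.62 pos [613.1  20.4 175.3] slide [0.1 0.1 0.3] twist 0.0 rows>= 1 F [-4.5  1.1  6.2] g 0.196 q6 -0.01
```

The weight is down: the load has gone from −5 to +6 N. I'll release it and back off.

```bash
python3 -m handwheel '[{"slide":[0,0,-0.5],"twist":0},{"slide":[0,0,-0.5],"twist":0},{"slide":[0,0,-0.5],"twist":0},{"slide":[0,0,-0.5],"twist":0},{"slide":[0,0,-0.5],"twist":0},{"slide":[0,0,-12],"twist":0},{"slide":[0,0,-45],"twist":0},{"slide":[0,0,-85],"twist":0},{"slide":[0,0,-85],"twist":0}]' 1; python3 -m handwheel '[{"slide":[40,0,0],"twist":0},{"slide":[100,0,0],"twist":0},{"slide":[160,0,0],"twist":0},{"slide":[220,0,0],"twist":0},{"slide":[250,0,0],"twist":0},{"slide":[250,0,0],"twist":0},{"slide":[250,0,0],"twist":0},{"slide":[250,0,0],"twist":0}]' 1
python3 - <<'E'
from h import *
p=[613,20.5,np.radians(2.4)]
over('top','pics/t21.png',[p,p],[rect(204,92,13),rect(50,62,98)],(260,110,380,220),6)
over('scene','pics/s21.png',[p,p],[rect(50,62,76),rect(50,62,98)],(270,110,420,230),5)
cv2.imwrite('pics/top21.png',viewer.snapshot('top')[:,:,::-1])
print(monitor.sense()['force'])
E
```

```text
time_s: 36.75
eef_pos: [614.0, 20.3, 264.0]
eef_rot: [-0.021, 1.0, 0.0, 0.003]
force: [0.2, -0.1, 0.3]
grip_width: 0.998
time_s: 37.75
eef_pos: [364.0, 9.7, 259.2]
eef_rot: [-0.021, 1.0, 0.0, -0.0]
force: [0.0, 0.2, -0.5]
grip_width: 1.0
[-0.82677553 -0.53478714  0.4150956 ]
```

View pics/t21.png

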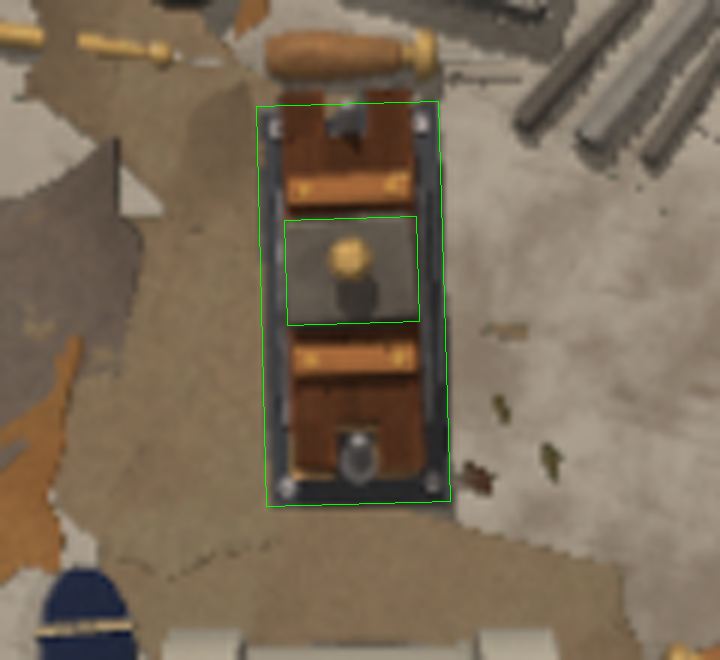

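View pics/s21.png

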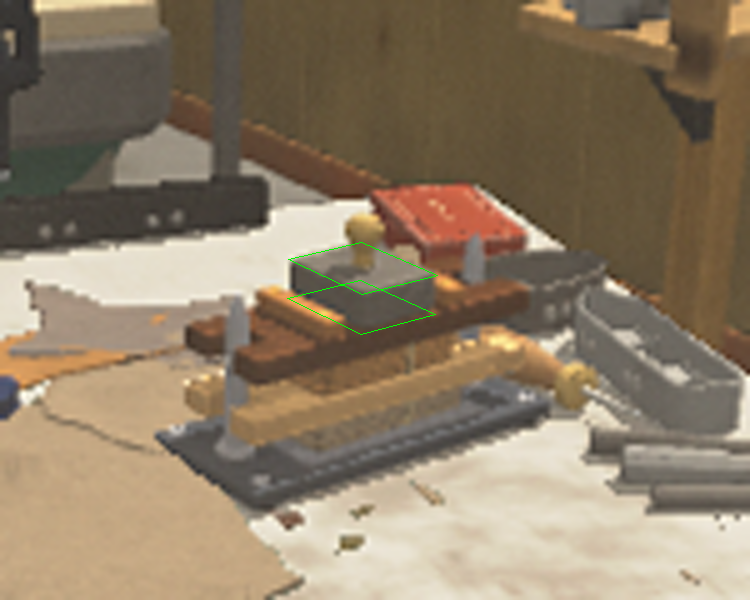

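View pics/top21.png

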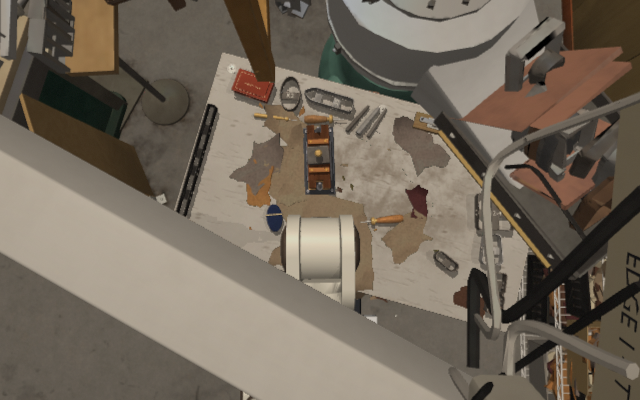

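The stack is complete, with the weight flat and centred between the battens at crop (352,270). The oval bundle at (275,218) and the beveler at (385,221) haven't moved, and the arm is clear. I'll hand in.

```bash
python3 -c "
from rig import ticket
print(ticket.finish_job())"
```

```text
the job is handed in; nothing more can be done
None
```

I loaded the press in the order you gave and handed the job in at about 38 s of the 109 s allowed. The order was large bundle, separator board, small bundle, pressing board, then the weight between the battens. I let go of each layer and checked it in both cameras before fetching the next; the hand-in gave no verdict.

- **Stack:** in the last pictures both boards sit on the posts. Every layer looked flat and within about 1–2 px (roughly 3–5 mm) of its planned position.
- **Left alone:** the oval bundle and the beveler are where they lay, and the arm is clear of everything, with about 1 N or less on the wrist.
- **Disagreements:** the two cameras differed by 1–4 mm on the press centre, so I used a value in between. They differed by up to about 7 mm on the weight's knob, where I went by the top view; the grasp held and the weight lifted level.

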